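# Load a battery pack under the spring contact flap of a test cradle

## Task

Load the battery pack that lies in the cradle's lane: hold the spring flap up by pressing its long press plate down with one fingertip while another fingertip pushes the pack along the lane, under the flap, fully home against the end stop. Keep the flap held clear of the pack until the pack is home, then let go and move clear so that the flap springs down onto it. Only push the pack, never lift it, and leave everything else on the bench alone.

Things in the scene. Friction and masses are not known exactly. Their poses are not given: they have to be found in the camera images.
- cradle: Fixed aluminium test cradle; base plate 255 x 135 x 6 mm (x -140..115, y -40..95 mm); its top is the lane's floor, 6 mm above the bench. Origin: on the bench plane under the lane's centre line. +x runs along the lane towards the end stop, +y to the press plate side, z up. Guide rails stand at both sides of the lane, y = 22 to 27 mm either side, x -125..100 mm, tops 18 mm above the bench.
- stop_face (a point): Middle of the end stop's face that looks along the lane: cradle x = 100, y = 0, 24 mm above the bench. The stop is a black block 12 mm thick, top 46 mm above the bench. When home, the pack's front touches it.
- hinge (a point): On the axis of the hinge rod (8 mm thick) at the flap's front edge: cradle x = 42, y = 32, 46 mm above the bench. The rod runs along x between two posts (10 x 16 mm, 54 mm high) at x = -128 and 110 mm. One fingertip goes on each side of it. The lane in front of the flap (x below 42 mm) is open from above.
- flap (a joint): Angle (rad) of the steel spring flap with its press plate, one rigid part. 0 = shut: the flap, 60 x 47 x 4 mm, cradle x 42..102 mm, slopes down from the rod to y = -10 mm and bars the lane. Grows as it rises, stop at 0.8. At 0.41 it lies on top of a pack under it; above 0.48 the pack passes freely; 0.55 to 0.75 is a good hold. The spring always closes it.
- press_plate (a point): Middle of the upper face of the press plate, dark steel, 215 mm long (cradle x -118..97), 32 wide, 5 thick; moves with the flap. Pressed down (4 to 8 N) it lifts the flap; a fingertip can slide along it in x. Shut: slopes 35 degrees up towards +y, this point at cradle y = 73, 47 mm above the bench. At flap 0.62: level, y 50..82 mm, upper face 23.5 mm above the bench.
- pack_center (a point): Centre of the grey battery pack to load: 70 (x, along the lane) x 40 x 36 mm high, 0.15 to 0.31 kg, flat on the lane's floor between the rails in front of the flap; top 42 mm above the bench. Home: this centre is at cradle x = 65, its rear end at 30, which is 12 mm short of the flap's front edge, so the pushing finger never comes under the flap.
- spare_pack: Bystander: a like pack, 70 x 40 x 36 mm, lying on the bench beside the cradle on its -y side. Origin: centre of its underside.
- tape: Bystander: roll of paper tape lying flat, 72 mm across, 24 mm high, on the bench at the cradle's -y side near its far end. Origin: centre of underside.
- bottle: Bystander: white dropper bottle, 34 mm across, 85 mm high, standing on the bench on the cradle's +y side. Origin: centre of underside.
- carton: Bystander: white carton 80 x 60 x 45 mm, off to a side. Origin: centre of underside.
- camera_ball: Bystander: grey ball camera 68 mm across on a black foot, 84 mm high, off to a side. Origin: centre of underside.
- cup: Bystander: black cup 72 mm across, 70 mm high, off to a side. Origin: centre of underside.
- driver: Bystander: screwdriver 160 mm long lying off to the left side. Origin: centre of underside.
- pack: The battery pack to load, as point pack_center, but with its origin at the centre of its underside, 18 mm lower.
Things that resemble listed ones, but are neither listed nor needed, are in the scene too. What is shaped like the pack but pink or yellow is not meant.

How it is judged:
By the outcome, as a careful person would: the job done as asked, in the order asked, and still so for the second after the job is handed in, with the robot touching nothing.
It also fails if it takes over 35 s, if anything falls off the work surface, if the arm or the gripper's body presses on something with over 40 N, if the wrist force passes 120 N, or if a joint passes its speed limit or range.

## Robot

A 6-joint arm with a two-finger parallel gripper is mounted at the origin on the work surface. World frame = base frame: x ahead of the robot, y to its left, z up, the work surface at z = 0. Lengths are in m, angles in rad, forces in N, time in s.
With the tool pointing down it reaches from about 0.35 to 0.775 m from the base axis. Payload 5.5 kg.
Tool frame: the origin (TCP) lies between the finger pads; the fingertips stand 19 mm ahead of it and the grasp point (between the pads) is the TCP (env.tcp_to_tips is the distance from the TCP to the fingertips, in m); z points along the fingers, y is the direction in which the jaws open and shut (so a half turn about z gives the same grasp; the last joint's range is limited). The gripper opens to 85 mm and grips with 20 to 120 N. Pads are 22 mm wide; open, the fingers measure 114 mm over their backs; the gripper's body (76 mm by 85 mm) begins 54 mm behind the grasp point. The pads swing forward as they close: fully open they stand 13 mm farther back than shut.
Start: joints at [0.981, 0.313, 0.046, 1.304, 0, 1.431], TCP at [0.25, 0.518, 0.224] pointing down, gripper open.
Joint ranges: [-2.76, 2.76], [-0.86, 1.69], [-1.03, 1.26], [-2.2, 2.34], [-1.47, 1.5], [-3.14, 3.14]. Speed limits (rad/s): [2.57, 2.57, 3.14, 3.14, 3.14, 3.14].

## Interface

Orientations are given as a unit quaternion [w, x, y, z].
In Python, from workcell import env, eyes, job gives the robot as it stands. The module is installed in compiled form; this text tells all that it offers.
- The arm moves only by the tool move_arm, never from a script. Its argument "commands" is a list of rows, each a list of 3 entries, a list of its own where there are three numbers: the shift along the world's x, y, z as a fraction of full scale, then the turn, a rotation vector about the world's x, y, z as a fraction of full scale, then the gripper command: -1 is shut, 1 is fully open, values between are in proportion. In form: [[[x, y, z], [wx, wy, wz], gripper], ...]. A call has 1 to 5 rows; each row shifts and turns the commanded pose from where the row before left it; what a row does not reach is not made up. Full scale, the value 1, is 0.04 m for a shift and 8 degrees for a turn. A row lasts 1/10 s, in which the tool goes at most 50 mm and 8.59 degrees, less where a joint would pass 70% of its speed; a pose out of reach is approached as far as the arm can. A call with a number of a shift or a turn outside -1 to 1 is refused whole. A call with a gripper value outside its range is refused whole. The fingers move at their own pace and stop on an object; "newtons" is the grip in N (left out, the last holds). Time passes only in rows, so rows that do not move let the fingers close. It gives the time, the measured TCP pose, the force and the opening at its end, in the units of the state.
- env.get_state(): the state, without advancing time (a new reading comes with each control period).
- eyes.read_camera(name): name is "scene" or "top"; returns a dict with "frame" (384x512x3 uint8, red, green, blue), "mtx" (3x3 intrinsics, pixels), "camera_from_world" (4x4, takes a point from world to camera coordinates). Camera axes: x right, y down, z forward; pixel columns grow to the right and rows downward; lengths in m; the calibration is good to about 2 mm. A picture is of the moment at which its call begins. There is no depth.
- job.hand_in(): hands the job in, once; it reports no verdict.
The state is a dict: "clock": time; "joint_pos": joint angles; "qvel": joint speeds; "tau": joint torques, N m; "tcp_pos": TCP position; "orientation": TCP orientation; "wrist_force": force on the tool from outside, world axes, zero at the start; "ft_torque": the same for the moment, N m; "finger_gap": finger opening in m.
Only numpy, scipy, OpenCV 4.12 (cv2) and the standard library are available. Lean on these libraries where they do the work, as an engineer would, in place of code of your own. Each camera call takes 0.05 s, during which the arm holds its last target.

## Working session

There is one attempt and no reset: what is moved stays moved. The work goes in short steps, Python scripts to look and compute and a tool call to move; the robot and the scene stay as the last step left them, time stands still between calls to the robot, and variables do not carry over. Pictures are saved under pics/ and viewed, and the job is handed in when it is done.

Besides the shell and the picture viewer there is one more tool, called by a JSON object that holds its "name" and its "arguments", one argument or row to a line. move_arm: Moves the arm, as the interface text tells. Its arguments: {"type":"object","properties":{"commands":{"type":"array","items":{"type":"array"}},"newtons":{"type":"number"}},"required":["commands"]}

```bash
mkdir -p pics
cat > h.py <<'E'
import numpy as np, cv2
from workcell import env, eyes, job
def snap(n,name):
    d=eyes.read_camera(n); np.savez(f'{n}.npz',mtx=d['mtx'],T=d['camera_from_world'],frame=d['frame'])
    cv2.imwrite(f'pics/{name}.png',d['frame'][:,:,::-1]); return d
def load(n): return np.load(f'{n}.npz')
def proj(n,p):
    d=load(n);p=np.atleast_2d(p);c=p@d['T'][:3,:3].T+d['T'][:3,3];u=c@d['mtx'].T;return u[:,:2]/u[:,2:]
def ray(n,uv,z):
    d=load(n);T=d['T'];R=T[:3,:3];o=-R.T@T[:3,3];v=R.T@np.linalg.solve(d['mtx'],[*uv,1.]);return o+v*(z-o[2])/v[2]
def crop(n,name,x0,y0,x1,y1,s):
    f=load(n)['frame'][y0:y1,x0:x1,::-1];cv2.imwrite(f'pics/{name}.png',cv2.resize(f,None,fx=s,fy=s,interpolation=cv2.INTER_CUBIC))
E
python3 -c "
from h import *
print(env.get_state())
for n in('scene','top'):
  d=snap(n,n+'0');T=d['camera_from_world'];print(d['mtx'],-T[:3,:3].T@T[:3,3],T[:3,:3])"
```

```text
{'clock': 0.0, 'joint_pos': array([ 9.81406871e-01,  3.14028988e-01,  4.49678627e-02,  1.30357020e+00,
       -1.17048364e-05,  1.43121268e+00]), 'qvel': array([-3.17857348e-04,  8.05274283e-04,  1.43866077e-03,  6.00001123e-05,
        3.62106113e-04,  6.73165325e-04]), 'tau': array([-2.14796528e-03, -4.80632007e+01,  2.98531902e+01,  1.93225272e-02,
       -3.75582085e-04,  7.64076759e-06]), 'tcp_pos': array([0.24971762, 0.51736954, 0.22298805]), 'orientation': array([-3.21593212e-04,  2.23011612e-01,  9.74815356e-01, -8.59313543e-04]), 'wrist_force': array([0.22387154, 1.00313116, 0.40699304]), 'ft_torque': array([ 0.01728923, -0.00104118,  0.0013112 ]), 'finger_gap': 0.08553676927338011}
[[419.31415951   0.         255.11002483]
 [  0.         419.31415951 188.25066144]
 [  0.           0.           1.        ]] [1.13780285 0.779284   0.81995185] [[-0.79039556  0.61240273 -0.01541938]
 [ 0.37932685  0.46950227 -0.79729465]
 [-0.48102598 -0.63602714 -0.60339331]]
[[467.92126273   0.         253.13940503]
 [  0.         467.92126273 196.37362615]
 [  0.           0.           1.        ]] [ 0.39694932 -0.02225188  1.74445133] [[-0.01971053 -0.99966314 -0.01688488]
 [-0.99656744  0.02100203 -0.08007652]
 [ 0.08040416  0.01524857 -0.9966457 ]]
```

View pics/scene0.png

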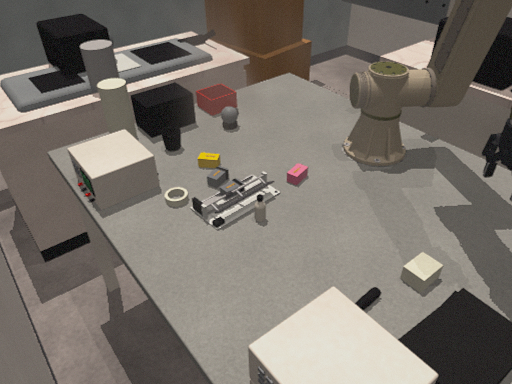

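View pics/top0.png

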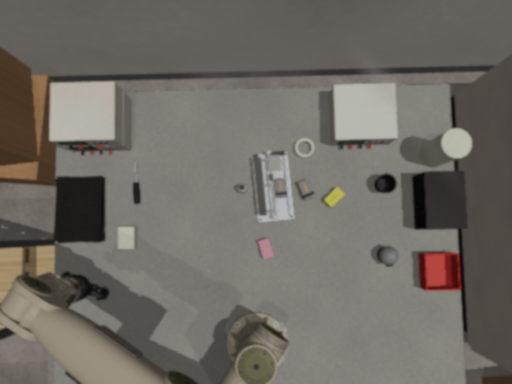

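```bash
python3 -c "
from h import *
crop('top','t1',225,130,350,230,6)
crop('scene','s1',160,140,300,240,5)"
```

```text
(no output)
```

View pics/t1.png

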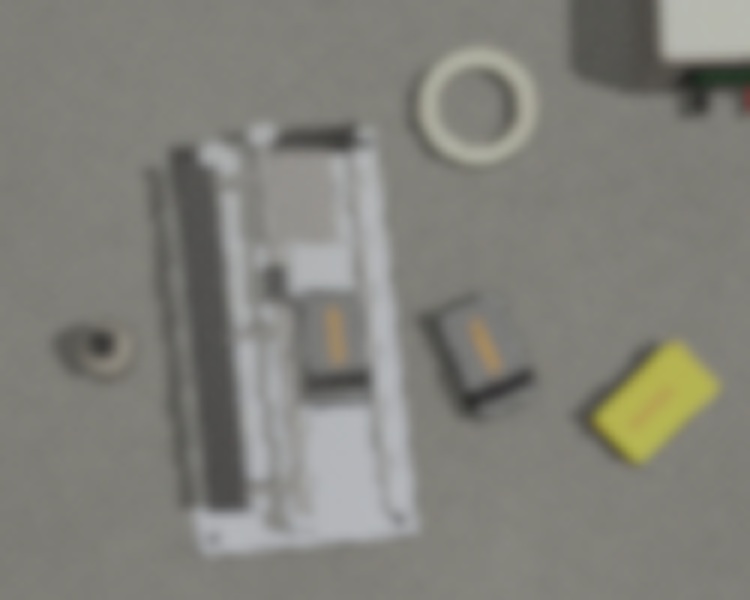

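View pics/s1.png

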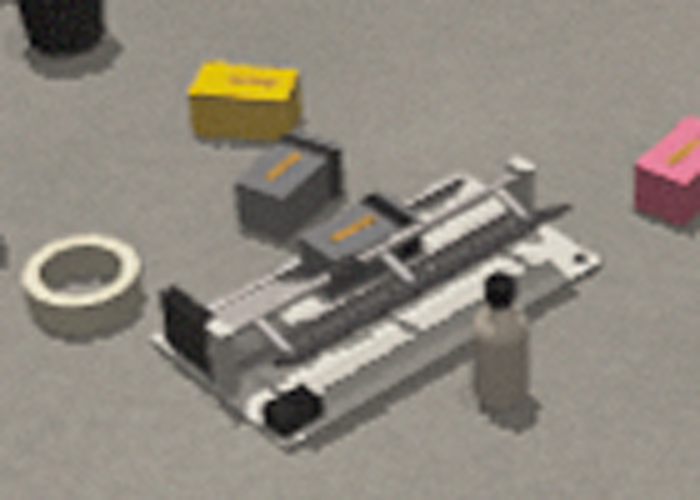

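```bash
cat > fit.py <<'E'
from h import *
from scipy.optimize import least_squares
t=lambda X,Y:(225+(X+.5)/6-.5,130+(Y+.5)/6-.5)
s=lambda X,Y:(160+(X+.5)/5-.5,140+(Y+.5)/5-.5)
O=[('top',(-140,95,6),t(203,556)),('top',(-140,-40,6),t(418,532)),('top',(115,-40,6),t(375,130)),
('top',(-118,86.1,56.2),t(208,510)),('top',(-118,59.9,37.8),t(245,507)),('top',(97,86.1,56.2),t(172,148)),('top',(97,59.9,37.8),t(205,148)),
('scene',(-140,95,6),s(602,262)),('scene',(115,95,6),s(290,448)),('scene',(115,-40,6),s(153,338))]
def W(p,P):
    P=np.atleast_2d(P)/1000;c,q=np.cos(p[2]),np.sin(p[2])
    return np.c_[p[0]+c*P[:,0]-q*P[:,1],p[1]+q*P[:,0]+c*P[:,1],P[:,2]]
if __name__=='__main__':
    f=lambda p:np.concatenate([proj(n,W(p,P))[0]-uv for n,P,uv in O])
    r=least_squares(f,[.5,-.05,0.1],loss='soft_l1');print(r.x,np.degrees(r.x[2]));print(f(r.x).reshape(-1,2).round(1))
    p=r.x;np.save('p.npy',p)
    # pack: top corners 42mm. top-cam crop corners
    for k,uv in dict(fl=t(298,292),fr=t(362,290),rr=t(368,376),rl=t(303,384)).items():
        w=ray('top',uv,.042); c,q=np.cos(p[2]),np.sin(p[2]);d=w[:2]-p[:2];print(k,w.round(4),(np.array([c*d[0]+q*d[1],-q*d[0]+c*d[1]])*1000).round(1))
    # overlay
    for n,(x0,y0,x1,y1,k) in dict(top=(225,130,350,230,6),scene=(160,140,300,240,5)).items():
        im=cv2.resize(load(n)['frame'][y0:y1,x0:x1,::-1],None,fx=k,fy=k,interpolation=cv2.INTER_CUBIC)
        def poly(P,col):
            u=((proj(n,W(p,P))-[x0,y0]+.5)*k-.5).astype(int);cv2.polylines(im,[u.reshape(-1,1,2)],True,col,1)
        poly([(-140,-40,6),(115,-40,6),(115,95,6),(-140,95,6)],(0,0,255))
        poly([(-118,86.1,56.2),(-118,59.9,37.8),(97,59.9,37.8),(97,86.1,56.2)],(0,255,0))
        poly([(-128,32,46),(110,32,46)],(255,0,0)); poly([(100,-20,46),(100,20,46),(112,20,46),(112,-20,46)],(255,255,0))
        for y in(-22,-27,22,27): poly([(-125,y,18),(100,y,18)],(255,0,255))
        cv2.imwrite(f'pics/fit_{n}.png',im)
E
python3 fit.py
```

```text
[ 0.58869375 -0.09393956  0.08049801] 4.612196331575515
[[-0.8 -0.3]
 [-0.4  0.1]
 [-0.5 -0.6]
 [ 0.1  0.7]
 [ 1.1  0.7]
 [ 0.2  2.4]
 [ 1.8  2.5]
 [ 0.1  0.7]
 [-0.8  1.2]
 [-1.   1.1]]
fl [ 0.5992 -0.0748  0.042 ] [12.  18.3]
fr [ 0.5996 -0.1138  0.042 ] [  9.2 -20.6]
rr [ 0.5469 -0.1161  0.042 ] [-43.5 -18.7]
rl [ 0.5428 -0.0765  0.042 ] [-44.3  21.1]
```

View pics/fit_top.png

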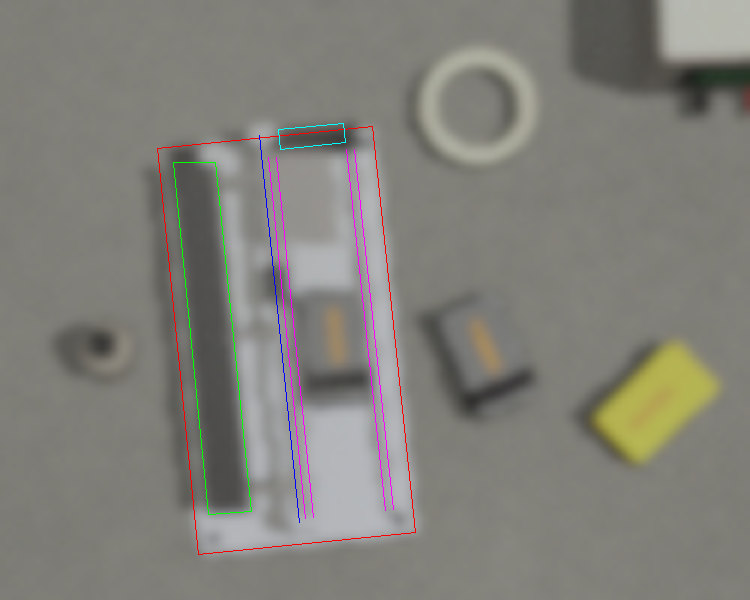

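View pics/fit_scene.png

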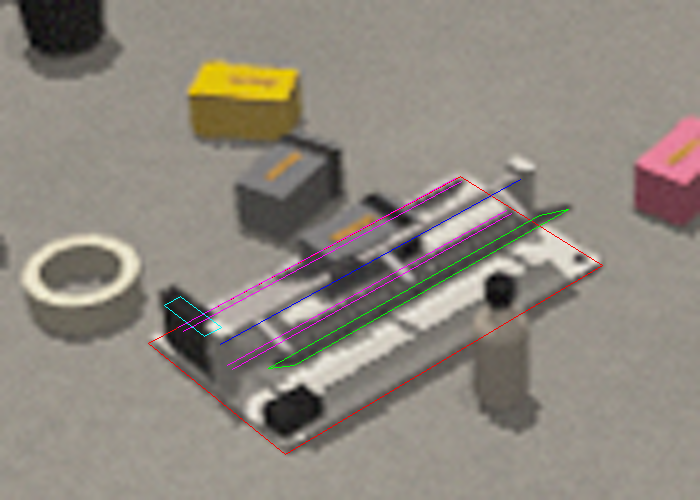

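```bash
python3 -c "
from h import *
f=load('top')['frame'][148:224,248:300,::-1]
f=cv2.convertScaleAbs(f,alpha=1.5,beta=-100)
a=cv2.resize(f[:40],None,fx=15,fy=14,interpolation=cv2.INTER_CUBIC);cv2.imwrite('pics/ta.png',a)
b=cv2.resize(f[36:],None,fx=15,fy=14,interpolation=cv2.INTER_CUBIC);cv2.imwrite('pics/tb.png',b)
crop('scene','s2',185,165,285,235,8)"
```

```text
(no output)
```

View pics/ta.png

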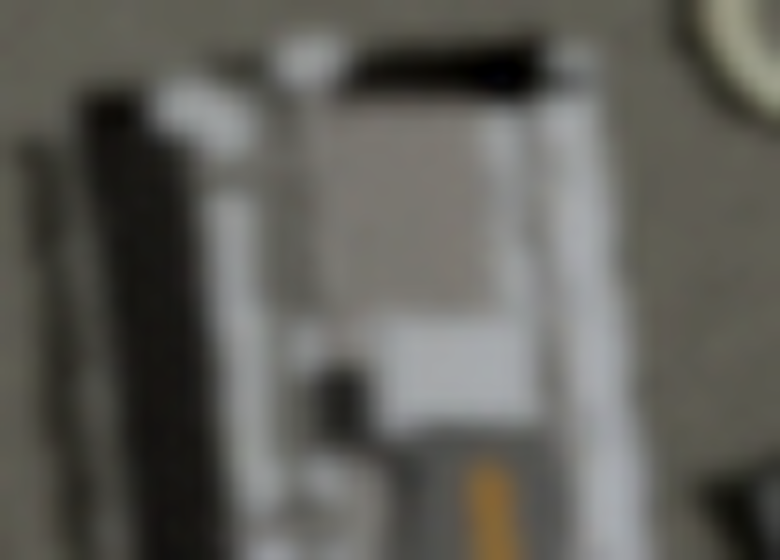

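View pics/tb.png

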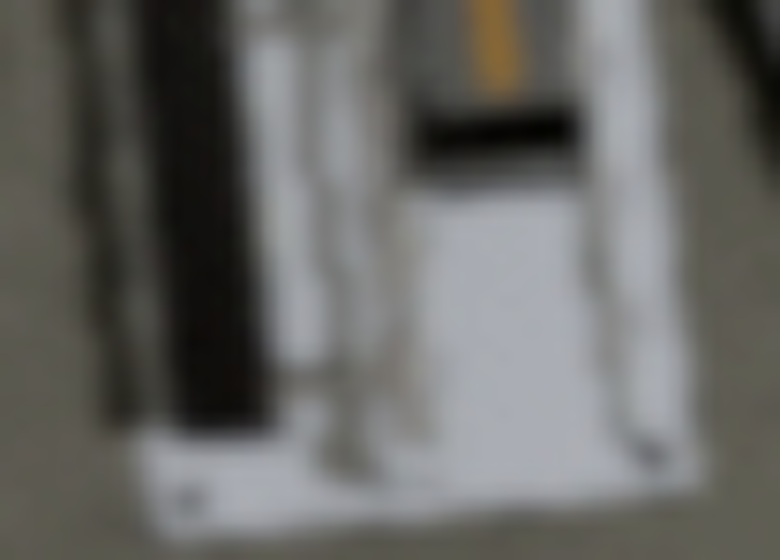

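View pics/s2.png

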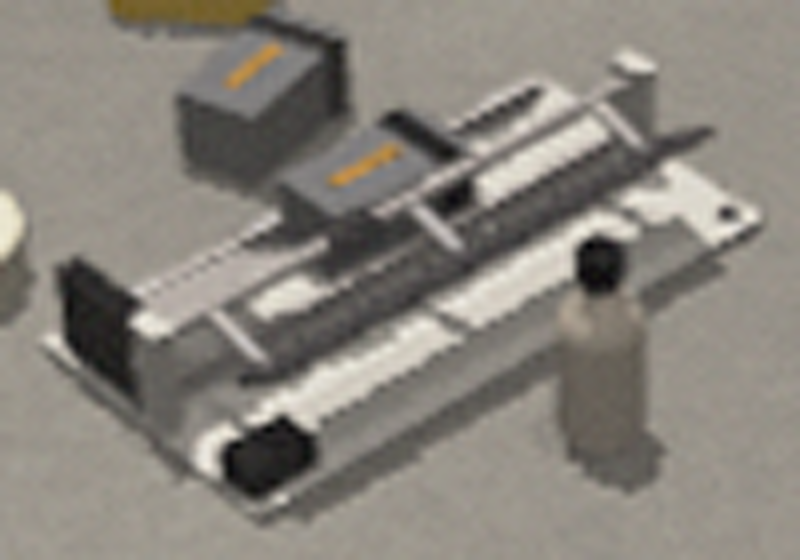

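```bash
cat > fit2.py <<'E'
import fit; from fit import *
A=lambda X,Y:(248+X/15-.5,148+Y/14-.5); B=lambda X,Y:(248+X/15-.5,184+Y/14-.5); S=lambda X,Y:(185+X/8-.5,165+Y/8-.5)
O=[('top',(-140,95,6),B(158,540)),('top',(-140,-40,6),B(708,487)),('top',(115,-40,6),A(598,45)),
('top',(-118,86.1,56.2),B(185,432)),('top',(-118,59.9,37.8),B(272,422)),('top',(42,-10,26),A(490,312)),
('top',(110,32,54),A(310,58)),
('scene',(-140,95,6),S(762,218)),('scene',(115,95,6),S(262,522)),('scene',(115,-40,6),S(42,342)),
('scene',(-128,32,54),S(633,62)),('scene',(110,32,54),S(158,322)),('scene',(-118,86.1,56.2),S(712,130)),('scene',(97,86.1,56.2),S(245,382))]
f=lambda p:np.concatenate([proj(n,W(p,P))[0]-uv for n,P,uv in O])
r=least_squares(f,[.5,-.05,0.1],loss='soft_l1');p=r.x;print(p,np.degrees(p[2]));print(f(p).reshape(-1,2).round(1))
np.save('p.npy',p)
c,q=np.cos(p[2]),np.sin(p[2])
for k,n,uv in [('fl','top',A(400,432)),('fr','top',A(565,425)),('rl','top',B(415,157)),('rr','top',B(580,150)),
  ('s fl',"scene",S(282,180)),('s f-y','scene',S(270,180)),('s r-y','scene',S(398,110)),('s r+y','scene',S(472,160)),('s f+y','scene',S(340,216))]:
    w=ray(n,uv,.042);d=w[:2]-p[:2];print(k,(np.array([c*d[0]+q*d[1],-q*d[0]+c*d[1]])*1000).round(1))
E
python3 fit2.py
```

```text
[ 0.58794979 -0.09574256  0.07878791] 4.514214852193342
[[ 0.   0.1]
 [-0.4  0.3]
 [-0.2  0.2]
 [-0.   1.1]
 [ 1.4  1.3]
 [ 1.2  0.4]
 [ 0.2  0.2]
 [ 0.2  0.6]
 [-0.7  0.2]
 [-0.6  0.7]
 [-0.1  0.9]
 [-1.1  1.2]
 [-0.3  0.5]
 [ 3.2  0. ]]
fl [12.5 20.4]
fr [ 10.3 -19.8]
rl [-47.6  22.9]
rr [-49.8 -17.2]
s fl [  9.3 -19.6]
s f-y [ 12.7 -22.8]
s r-y [-53.1 -24.2]
s r+y [-52.6  21.2]
s f+y [ 7.5 13.6]
```

```bash
python3 -c "
from fit import *
p=np.load('p.npy');c,q=np.cos(p[2]),np.sin(p[2])
print(env.tcp_to_tips,[a for a in dir(env) if a[0]!='_'])
for n,uv,z in[('top',t(102,345),.085),('scene',s(505,410),0)]:
  w=ray(n,uv,z);d=w[:2]-p[:2];print(w,c*d[0]+q*d[1],-q*d[0]+c*d[1])
print(W(p,[(-90,31,0),(-70,31,0),(19,31,0)]))"
```

```text
0.019 ['MotionError', 'get_state', 'tcp_to_tips']
[0.56491873 0.04368293 0.085     ] -0.011985935878067308 0.1408056592255054
[0.5708425  0.05317495 0.        ] -0.0053334576989979374 0.14980199470482633
[[ 0.49578908 -0.0719223   0.        ]
 [ 0.51572704 -0.07034817  0.        ]
 [ 0.60445095 -0.0633433   0.        ]]
```

{"name": "move_arm", "arguments": {
  "commands": [
    [[0.4,-0.95,0],[0,0,1],0.3],
    [[0.4,-0.95,0],[0,0,1],0.3],
    [[0.4,-0.95,0],[0,0,1],0.3],
    [[0.4,-0.95,0],[0,0,0.8],0.3],
    [[0.4,-0.95,0],[0,0,0],0.3]
  ]
}}

```text
clock: 0.6
tcp_pos: [0.3301, 0.3262, 0.2235]
orientation: [-0.0, -0.042, 0.999, -0.0]
wrist_force: [1.3, -0.4, 0.2]
finger_gap: 0.0554
```

{"name": "move_arm", "arguments": {
  "commands": [
    [[0.42,-0.98,0],[0,0,0],0.3],
    [[0.42,-0.98,0],[0,0,0],0.3],
    [[0.42,-0.98,0],[0,0,0],0.3],
    [[0.42,-0.98,0],[0,0,0],0.3],
    [[0.42,-0.98,0],[0,0,0],0.3]
  ]
}}

```text
clock: 1.1
tcp_pos: [0.4141, 0.1302, 0.2237]
orientation: [-0.0, -0.04, 0.999, 0.0]
wrist_force: [0.3, 0.4, 0.4]
finger_gap: 0.0556
```

{"name": "move_arm", "arguments": {
  "commands": [
    [[0.42,-0.98,0],[0,0,0],0.3],
    [[0.42,-0.98,0],[0,0,0],0.3],
    [[0.42,-0.98,-0.5],[0,0,0],0.3],
    [[0.42,-0.98,-0.8],[0,0,0],0.3],
    [[0.3,-0.8,-0.8],[0,0,0],0.3]
  ]
}}

```text
clock: 1.6
tcp_pos: [0.4934, -0.0568, 0.1414]
orientation: [0.001, -0.04, 0.999, -0.0]
wrist_force: [0.4, 1.2, -0.3]
finger_gap: 0.0555
```

```bash
python3 -c "
from h import *
snap('scene','s3a');snap('top','t3a');crop('scene','s3',170,120,290,225,6);crop('top','t3',235,140,305,240,6);print(env.get_state())"
```

```text
{'clock': 1.7, 'joint_pos': array([-2.78627233e-01,  2.08496594e-01, -3.10894583e-01,  1.05762334e+00,
       -7.99963128e-04, -3.54527396e-01]), 'qvel': array([ 0.056856  , -0.05449073,  0.03067956,  0.09737282,  0.02997793,
        0.04366683]), 'tau': array([ -1.22096792, -39.59294558,  28.9408493 ,  -1.2372306 ,
        -0.19753363,  -0.3271549 ]), 'tcp_pos': array([ 0.49076032, -0.05743802,  0.13739125]), 'orientation': array([-3.07910822e-03, -3.79420293e-02,  9.99275025e-01,  5.87805488e-04]), 'wrist_force': array([-0.38810346,  0.84637376,  0.84440618]), 'ft_torque': array([0.04063253, 0.04086168, 0.02397944]), 'finger_gap': 0.05541640234512487}
```

View pics/s3.png

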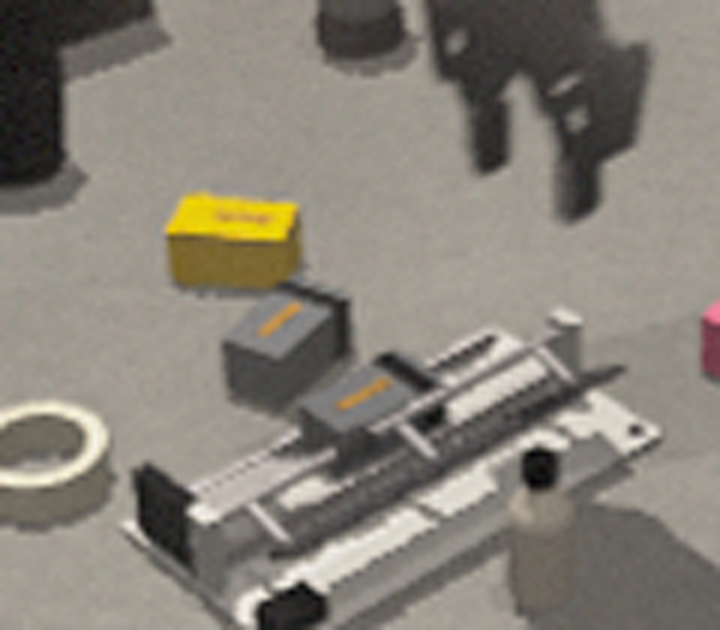

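View pics/t3.png

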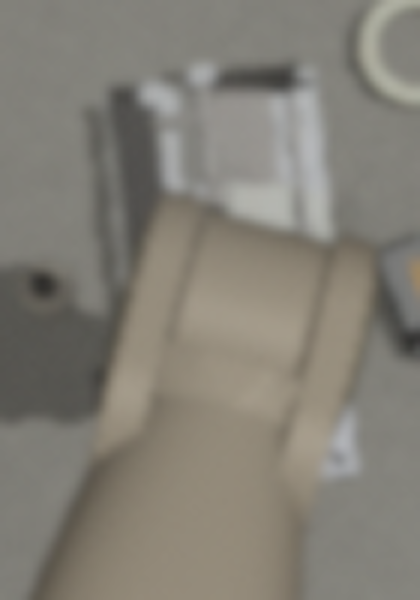

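```bash
python3 -c "
from fit import *
from scipy.spatial.transform import Rotation as Ro
p=np.load('p.npy');s=env.get_state();o=s['orientation'];R=Ro.from_quat(o[[1,2,3,0]]).as_matrix();T=s['tcp_pos']
print(R.round(3))
for sg in(-1,1):
  for a in (.009,.013,.019,.025):
    w=T+R@[0,sg*.035,a];u=proj('scene',w)[0];print(sg,a,((u-[170,120]+.5)*6-.5).round(0))
c,q=np.cos(p[2]),np.sin(p[2]);d=T[:2]-p[:2];print(c*d[0]+q*d[1],-q*d[0]+c*d[1])
"
```

```text
[[-0.997 -0.076 -0.006]
 [-0.076  0.997  0.001]
 [ 0.006  0.001 -1.   ]]
-1 0.009 [486. 211.]
-1 0.013 [486. 218.]
-1 0.019 [487. 228.]
-1 0.025 [487. 238.]
1 0.009 [581. 267.]
1 0.013 [581. 273.]
1 0.019 [581. 284.]
1 0.025 [581. 293.]
-0.09387316247814896 0.045835141997617804
```

```bash
python3 -c "
from h import *
snap('scene','s4a');crop('scene','s4',170,120,290,225,6);print(env.get_state()['tcp_pos'])"
```

```text
[ 0.49065433 -0.05584358  0.13921075]
```

View pics/s4.png

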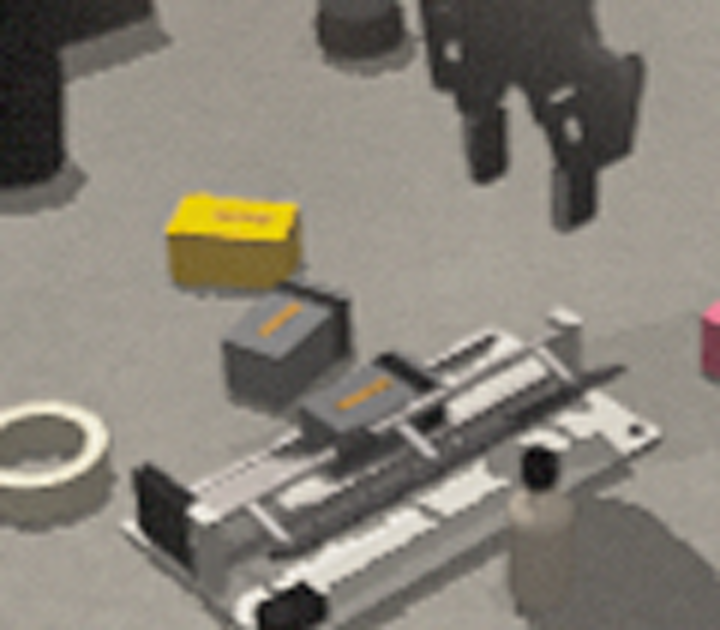

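```bash
python3 -c "
from h import *
crop('scene','s5',210,60,300,170,7)
from scipy.spatial.transform import Rotation as Ro
s=env.get_state();o=s['orientation'];R=Ro.from_quat(o[[1,2,3,0]]).as_matrix();T=s['tcp_pos']
im=cv2.imread('pics/s5.png')
for x in(-.011,.011):
  for y in(-.042,-.028,.028,.042):
    a=[tuple(int(v) for v in (proj('scene',T+R@[x,y,z])[0]-[210,60]+.5)*7) for z in(-.054,0,.019)]
    cv2.polylines(im,[np.array(a)],False,(0,0,255),1)
    [cv2.circle(im,b,3,(0,255,0),-1) for b in a]
cv2.imwrite('pics/s5.png',im)
"
```

```text
(no output)
```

View pics/s5.png

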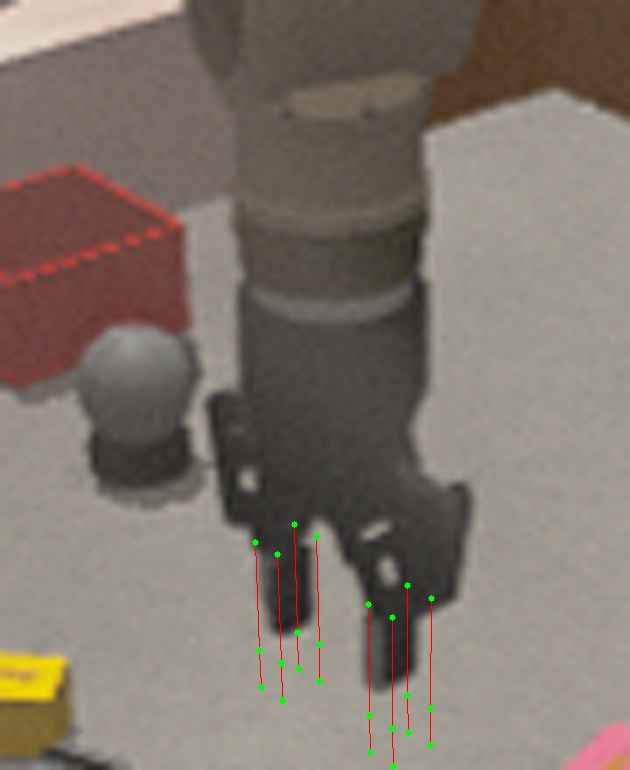

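```bash
python3 -c "
from h import *
print(proj('scene',[[0,0,0],[.1,0,0],[0,.1,0]]),proj('top',[[0,0,0]]))
T=env.get_state()['tcp_pos']
for z in(0,.1,.2,.3): print(((proj('top',T+[0,0,z])[0]-[235,140]+.5)*6).round())
s=load('scene')['frame'];crop('scene','s6',330,50,430,170,6)
"
```

```text
[[373.65304177 149.05692388]
 [355.23198559 158.46905014]
 [396.18771552 160.72096221]] [[257.26060602 343.22922718]]
[215. 401.]
[218. 391.]
[222. 378.]
[227. 364.]
```

View pics/s6.png

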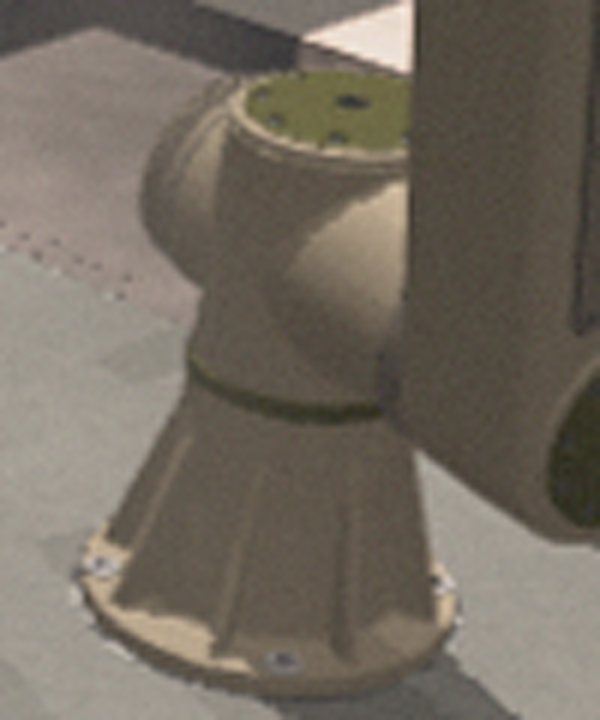

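View pics/t3a.png

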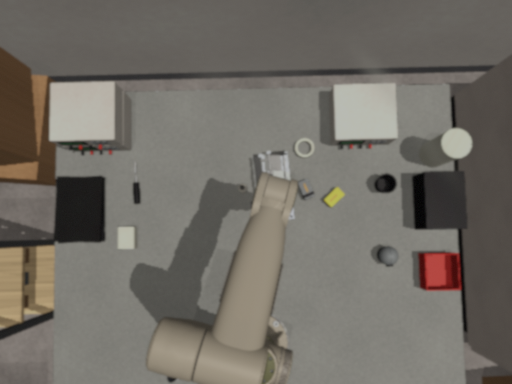

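{"name": "move_arm", "arguments": {
  "commands": [
    [[0.25,-0.2,-0.5],[0,0,0],0.3],
    [[0,-0.15,-0.5],[0,0,0],0.3],
    [[0,0,0],[0,0,0],0.3],
    [[0,0,0],[0,0,0],0.3]
  ]
}}

```text
clock: 2.15
tcp_pos: [0.5019, -0.0676, 0.1026]
orientation: [-0.0, -0.041, 0.999, 0.0]
wrist_force: [-0.8, 0.0, 0.9]
finger_gap: 0.0554
```

```bash
cat > ov.py <<'E'
from fit import *
import sys
from scipy.spatial.transform import Rotation as Ro
name=sys.argv[1];s=env.get_state();snap('scene',name+'a')
p=np.load('p.npy')
o=s['orientation'];R=Ro.from_quat(o[[1,2,3,0]]).as_matrix();T=s['tcp_pos']
c,q=np.cos(p[2]),np.sin(p[2]);d=T[:2]-p[:2];print('cradle',(1000*np.array([c*d[0]+q*d[1],-q*d[0]+c*d[1],T[2]])).round(1),'yaw',np.degrees(np.arctan2(-R[0,1],R[1,1])-p[2]).round(2),s['wrist_force'].round(1),s['ft_torque'].round(2),s['clock'],s['finger_gap'])
crop('scene',name,190,110,280,220,7)
E
python3 ov.py s7
```

```text
cradle [-83.6  34.8 102.6] yaw 0.16 [-0.8  0.   0.9] [ 0.02 -0.03  0.01] 2.15 0.05538610178969695
```

View pics/s7.png

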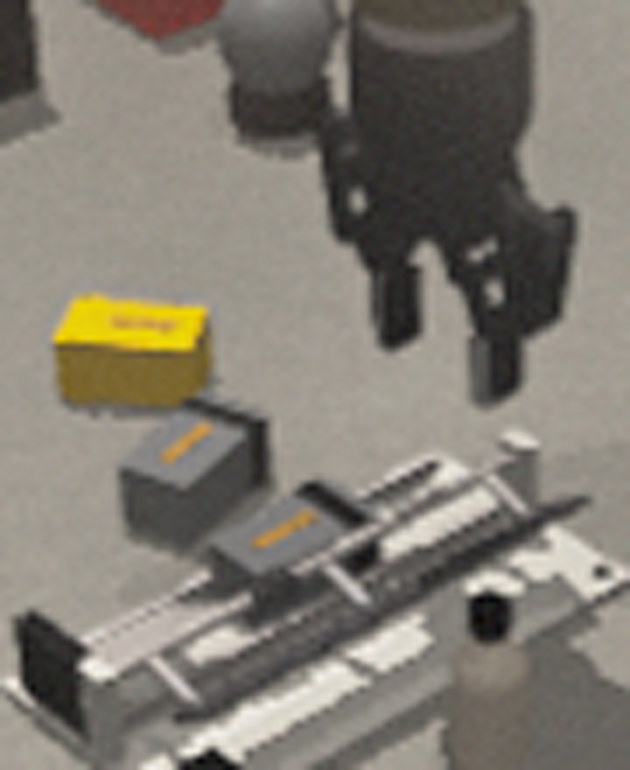

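```bash
python3 -c "
from fit import *
p=np.load('p.npy')
for y in(0,70):
  for z in(50,84,100,115,130): print(y,z,((proj('scene',W(p,[(-84+11,y,z)]))[0]-[190,110]+.5)*7).round())
"
```

```text
0 50 [381. 472.]
0 84 [378. 410.]
0 100 [377. 380.]
0 115 [376. 351.]
0 130 [375. 322.]
70 50 [486. 539.]
70 84 [485. 476.]
70 100 [485. 446.]
70 115 [485. 417.]
70 130 [484. 387.]
```

{"name": "move_arm", "arguments": {
  "commands": [
    [[0,-0.1,-0.5],[0,0,0],0.3],
    [[0,0,-0.1],[0,0,0],0.3],
    [[0,0,0],[0,0,0],0.3]
  ]
}}

```text
clock: 2.5
tcp_pos: [0.5019, -0.072, 0.0783]
orientation: [-0.0, -0.041, 0.999, 0.0]
wrist_force: [-0.1, -0.1, 0.4]
finger_gap: 0.0556
```

```bash
python3 ov.py s8
```

```text
cradle [-83.9  30.5  78.3] yaw 0.14 [-0.1 -0.1  0.4] [ 0.06 -0.03 -0.02] 2.5 0.05555416514852856
```

View pics/s8.png

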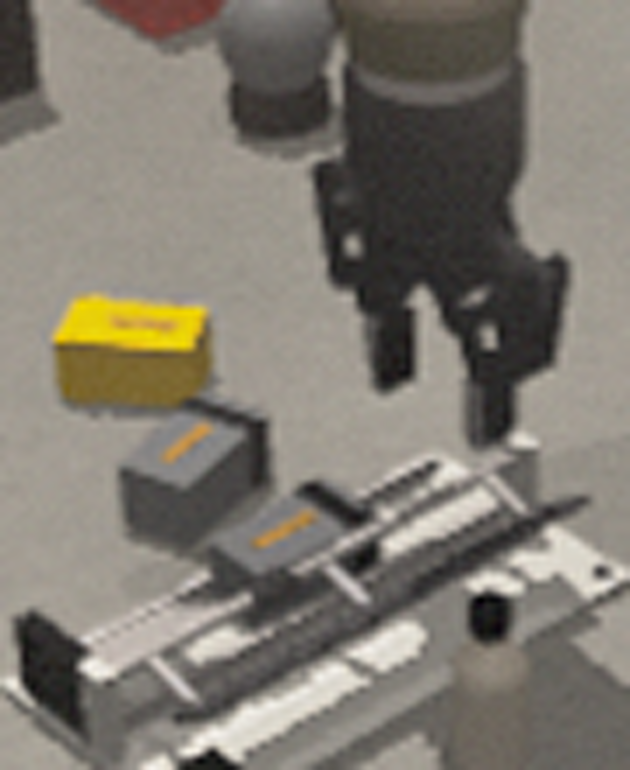

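```bash
python3 -c "
from h import *
crop('scene','s9',240,155,275,190,18)"
```

```text
(no output)
```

View pics/s9.png

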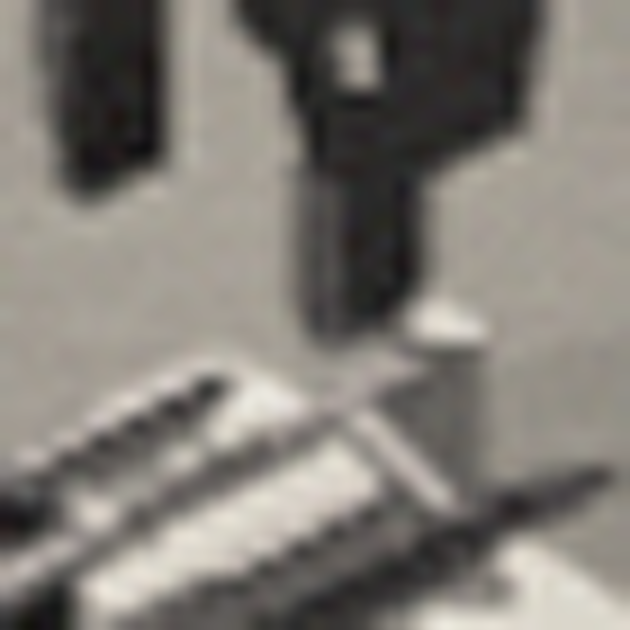

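{"name": "move_arm", "arguments": {
  "commands": [
    [[0,0,-0.2],[0,0,0],0.3],
    [[0,0,-0.2],[0,0,0],0.3],
    [[0,0,0],[0,0,0],0.3]
  ]
}}

```text
clock: 2.85
tcp_pos: [0.5013, -0.0722, 0.0608]
orientation: [-0.001, -0.04, 0.999, 0.0]
wrist_force: [-0.1, -0.6, 0.3]
finger_gap: 0.0556
```

```bash
python3 ov.py s10;  python3 -c "
from h import *
crop('scene','s11',230,155,275,190,16)"
```

```text
cradle [-84.5  30.3  60.8] yaw 0.11 [-0.1 -0.6  0.3] [-0.01  0.01  0.02] 2.85 0.05560604167573729
```

View pics/s11.png

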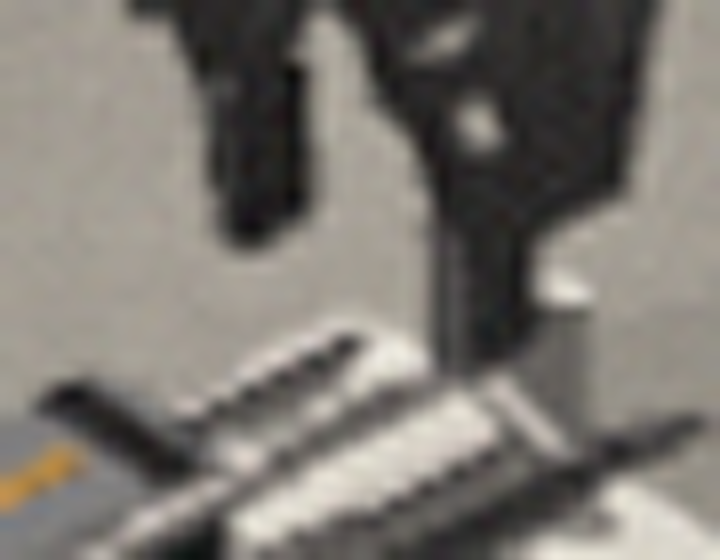

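{"name": "move_arm", "arguments": {
  "commands": [
    [[0,0,-0.2],[0,0,0],0.3],
    [[0,0,0],[0,0,0],0.3]
  ]
}}

```text
clock: 3.1
tcp_pos: [0.5016, -0.0724, 0.053]
orientation: [-0.001, -0.04, 0.999, 0.0]
wrist_force: [-0.3, 0.2, -0.5]
finger_gap: 0.0555
```

{"name": "move_arm", "arguments": {
  "commands": [
    [[0,0,-0.15],[0,0,0],0.3],
    [[0,0,0],[0,0,0],0.3]
  ]
}}

```text
clock: 3.3
tcp_pos: [0.5017, -0.0724, 0.0471]
orientation: [-0.001, -0.04, 0.999, 0.0]
wrist_force: [0.3, -0.1, -1.4]
finger_gap: 0.0555
```

```bash
python3 ov.py s12;  python3 -c "
from h import *
crop('scene','s13',230,155,275,195,16)"
```

```text
cradle [-84.2  30.1  47.1] yaw 0.11 [ 0.3 -0.1 -1.4] [-0.04  0.02  0.01] 3.3 0.055481123085180245
```

View pics/s13.png

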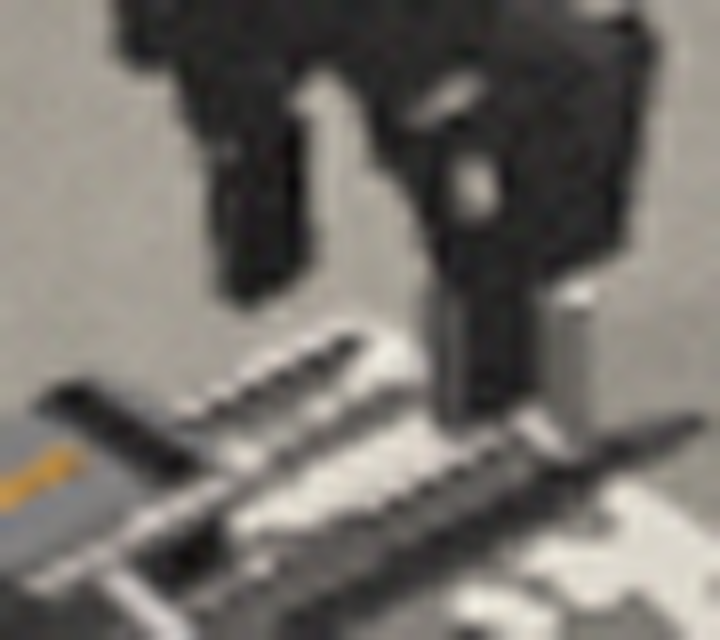

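```bash
python3 -c "
from fit import *
p=np.load('p.npy');c,q=np.cos(p[2]),np.sin(p[2])
for uv in((490,415),(250,300)):
  for z in(10,28,40,50,60,70):
    w=ray('scene',(230+uv[0]/16-.5,155+uv[1]/16-.5),z/1000);d=w[:2]-p[:2];print(uv,z,(1000*np.array([c*d[0]+q*d[1],-q*d[0]+c*d[1]])).round())
"
```

```text
(490, 415) 10 [-134.    9.]
(490, 415) 28 [-118.   27.]
(490, 415) 40 [-107.   39.]
(490, 415) 50 [-97.  49.]
(490, 415) 60 [-88.  59.]
(490, 415) 70 [-79.  69.]
(250, 300) 10 [-126.  -56.]
(250, 300) 28 [-109.  -37.]
(250, 300) 40 [-98. -23.]
(250, 300) 50 [-89. -12.]
(250, 300) 60 [-80.  -2.]
(250, 300) 70 [-71.   9.]
```

{"name": "move_arm", "arguments": {
  "commands": [
    [[0,0,-0.15],[0,0,0],0.3],
    [[0,0,0],[0,0,0],0.3]
  ]
}}

```text
clock: 3.55
tcp_pos: [0.5018, -0.0724, 0.0413]
orientation: [-0.0, -0.04, 0.999, 0.0]
wrist_force: [-0.7, -0.2, -0.4]
finger_gap: 0.0557
```

{"name": "move_arm", "arguments": {
  "commands": [
    [[0,0,-0.15],[0,0,0],0.3],
    [[0,0,0],[0,0,0],0.3]
  ]
}}

```text
clock: 3.75
tcp_pos: [0.5017, -0.0724, 0.0352]
orientation: [-0.001, -0.04, 0.999, 0.0]
wrist_force: [0.3, -0.6, -0.6]
finger_gap: 0.0558
```

```bash
python3 ov.py s14;  python3 -c "
from h import *
crop('scene','s15',230,155,275,195,16)"
```

```text
cradle [-84.2  30.1  35.2] yaw 0.11 [ 0.3 -0.6 -0.6] [-0.05  0.04 -0.03] 3.75 0.05575851470868543
```

View pics/s15.png

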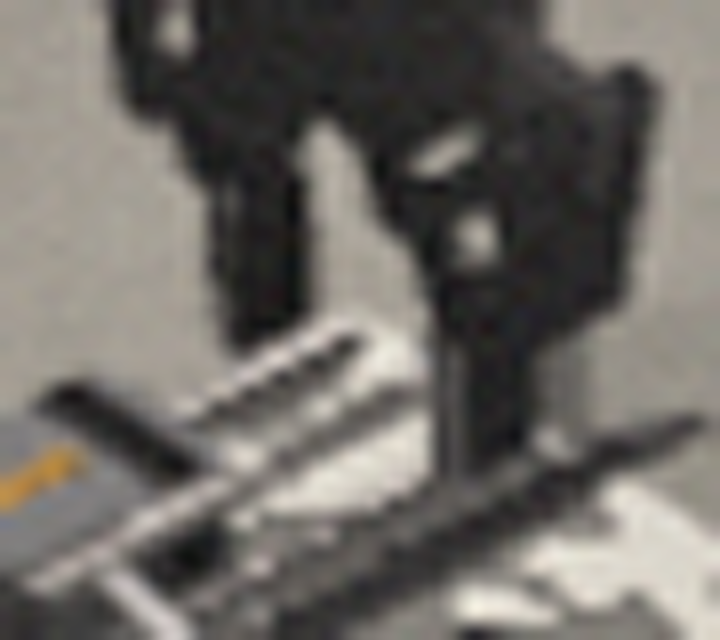

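View pics/s14.png

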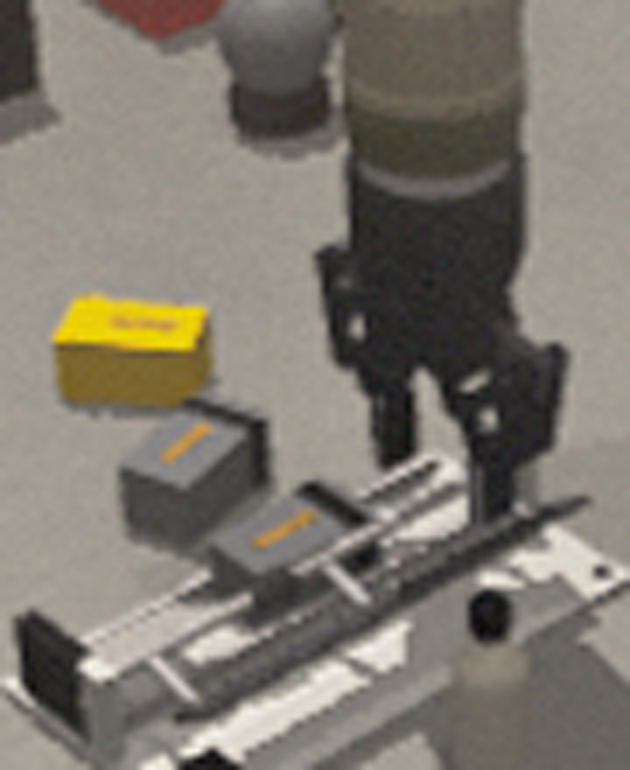

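{"name": "move_arm", "arguments": {
  "commands": [
    [[0,0,-0.15],[0,0,0],0.3],
    [[0,0,0],[0,0,0],0.3]
  ]
}}

```text
clock: 4.0
tcp_pos: [0.5026, -0.0727, 0.0296]
orientation: [0.0, -0.04, 0.999, -0.0]
wrist_force: [0.4, -0.7, 1.8]
finger_gap: 0.0557
```

```bash
python3 ov.py s16;  python3 -c "
from h import *
crop('scene','s17',230,155,275,195,16)"
```

```text
cradle [-83.3  29.6  29.6] yaw 0.1 [ 0.4 -0.7  1.8] [-0.01 -0.12 -0.02] 4.0 0.05574591415812698
```

View pics/s17.png

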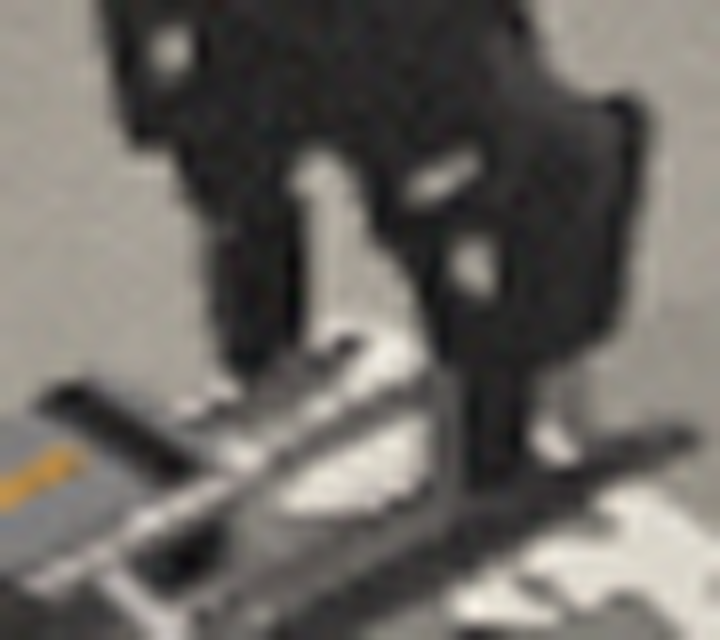

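{"name": "move_arm", "arguments": {
  "commands": [
    [[0,0,-0.15],[0,0,0],0.3],
    [[0,0,-0.15],[0,0,0],0.3],
    [[0,0,0],[0,0,0],0.3]
  ]
}}

```text
clock: 4.35
tcp_pos: [0.5031, -0.0758, 0.0185]
orientation: [0.001, -0.04, 0.999, -0.003]
wrist_force: [-2.7, -10.7, 9.7]
finger_gap: 0.0553
```

```bash
python3 ov.py s18
```

```text
cradle [-83.   26.5  18.5] yaw 0.02 [ -2.7 -10.7   9.7] [-1.82  0.54  0.09] 4.35 0.05532462709153124
```

View pics/s18.png

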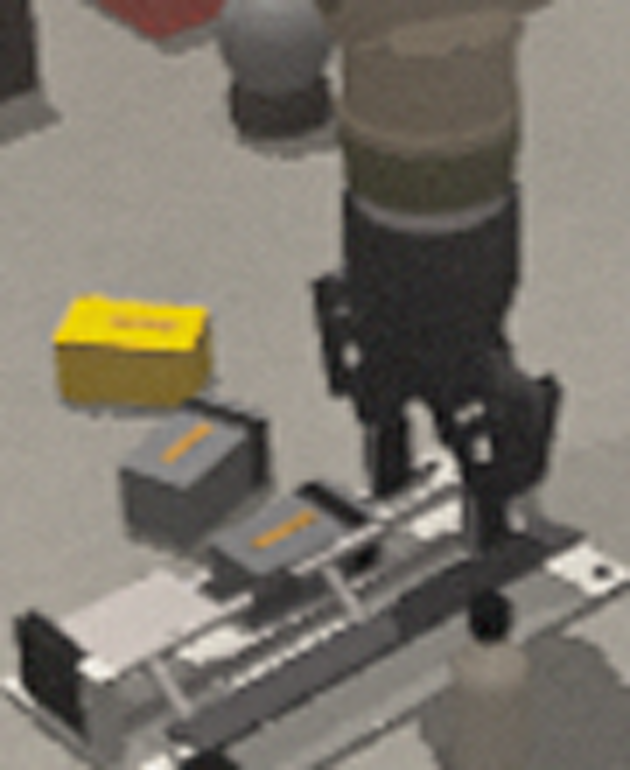

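```bash
cat > ang.py <<'E'
from fit import *
p=np.load('p.npy')
def R(y,z,th): # level-frame(0.62)->th ; rotate by (0.62-th)
    a=.62-th;dy,dz=y-32,z-46;return 32+dy*np.cos(a)-dz*np.sin(a),46+dy*np.sin(a)+dz*np.cos(a)
# flap in level frame: shut edge (-10,25)-> rotate -.62
def FR(th):
    a=-th;dy,dz=-42,-19;return 32+dy*np.cos(a)-dz*np.sin(a),46+dy*np.sin(a)+dz*np.cos(a)
if __name__=='__main__':
  for th in(0,.2,.3,.4,.5,.6,.7,.8):
    fy,fz=FR(th);oy,oz=R(82,23.5,th)
    pr=lambda P:((proj('scene',W(p,[P]))[0]-[190,110]+.5)*7).round()
    print(th,'flap -y edge',round(fy,1),round(fz,1),pr((42,fy,fz)),pr((102,fy,fz)),'plate outer near',pr((-118,oy,oz)),'far',pr((97,oy,oz)))
E
python3 ang.py
```

```text
0 flap -y edge -10.0 27.0 [169. 610.] [ 58. 670.] plate outer near [585. 501.] far [201. 718.]
0.2 flap -y edge -12.9 35.7 [164. 592.] [ 52. 651.] plate outer near [587. 522.] far [205. 740.]
0.3 flap -y edge -13.7 40.3 [162. 583.] [ 49. 642.] plate outer near [586. 531.] far [205. 750.]
0.4 flap -y edge -14.1 44.9 [160. 574.] [ 48. 633.] plate outer near [585. 540.] far [205. 759.]
0.5 flap -y edge -14.0 49.5 [160. 566.] [ 47. 625.] plate outer near [582. 548.] far [204. 767.]
0.6 flap -y edge -13.4 54.0 [160. 558.] [ 47. 617.] plate outer near [579. 556.] far [202. 774.]
0.7 flap -y edge -12.4 58.5 [160. 551.] [ 47. 610.] plate outer near [575. 562.] far [199. 780.]
0.8 flap -y edge -10.9 62.9 [162. 544.] [ 48. 603.] plate outer near [571. 567.] far [195. 786.]
```

{"name": "move_arm", "arguments": {
  "commands": [
    [[0,0,-0.1],[0,0,0],0.3],
    [[0,0,-0.1],[0,0,0],0.3],
    [[0,0,0],[0,0,0],0.3]
  ]
}}

```text
clock: 4.7
tcp_pos: [0.5042, -0.0783, 0.0125]
orientation: [0.002, -0.039, 0.999, -0.006]
wrist_force: [-6.1, -17.3, 20.6]
finger_gap: 0.0557
```

```bash
python3 ov.py s19
```

```text
cradle [-82.1  24.   12.5] yaw -0.06 [ -6.1 -17.3  20.6] [-2.9   1.22  0.23] 4.7 0.055678738040379455
```

View pics/s19.png

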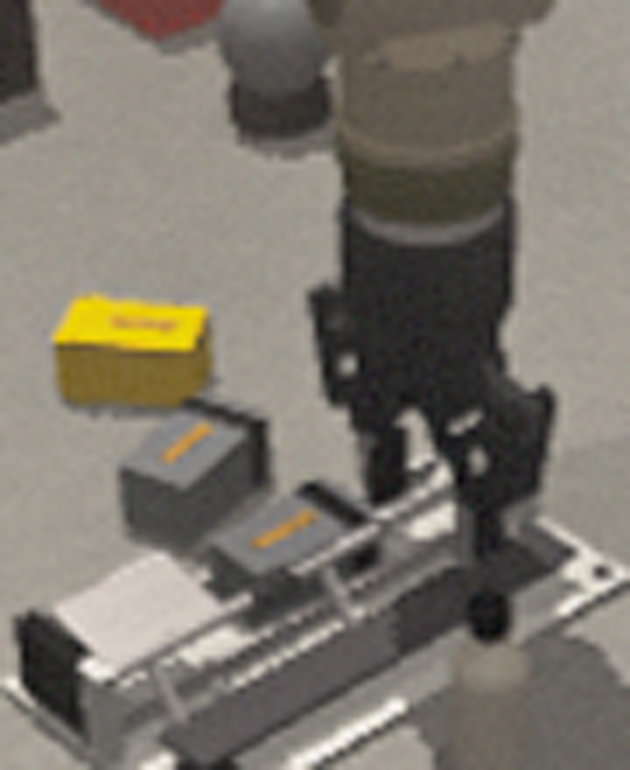

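```bash
python3 -c "
from h import *
crop('scene','s20',232,160,277,198,17)
from fit import *
from ang import *
im=cv2.imread('pics/s20.png')
def pl(P,c,cl=False): cv2.polylines(im,[((proj('scene',W(p,P))-[232,160]+.5)*17).astype(int)],cl,c,1)
for y in(-22,-27,22,27): pl([(-125,y,18),(100,y,18)],(255,0,255))
pl([(-128,32,50),(110,32,50)],(255,0,0))
th=.65
pl([(-118,*R(50,23.5,th)),(97,*R(50,23.5,th)),(97,*R(82,23.5,th)),(-118,*R(82,23.5,th))],(0,255,0),True)
for y0,y1 in((-18,-4),(52,66)):
  pl([(-93,y0,24),(-93,y1,24),(-71,y1,24),(-71,y0,24)],(0,0,255),True)
cv2.imwrite('pics/s21.png',im)
"
```

```text
(no output)
```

View pics/s20.png

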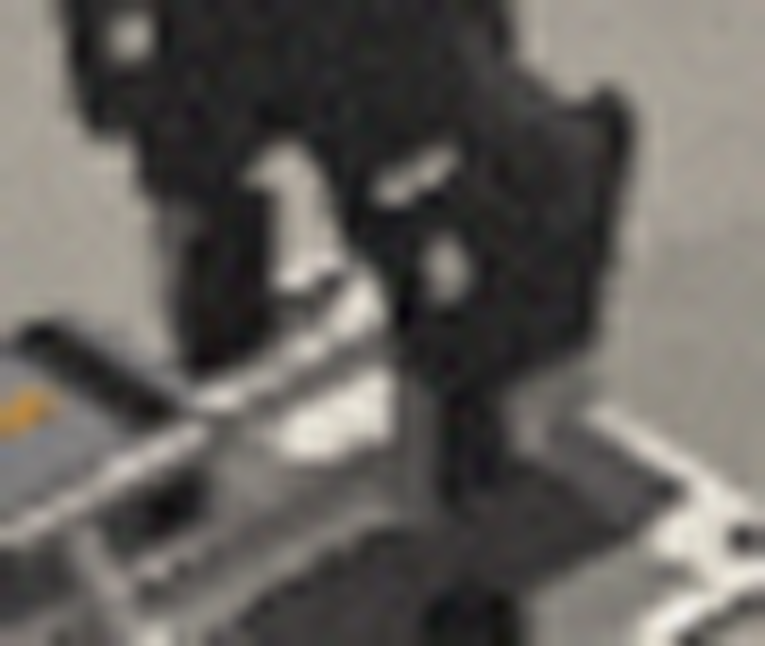

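View pics/s21.png

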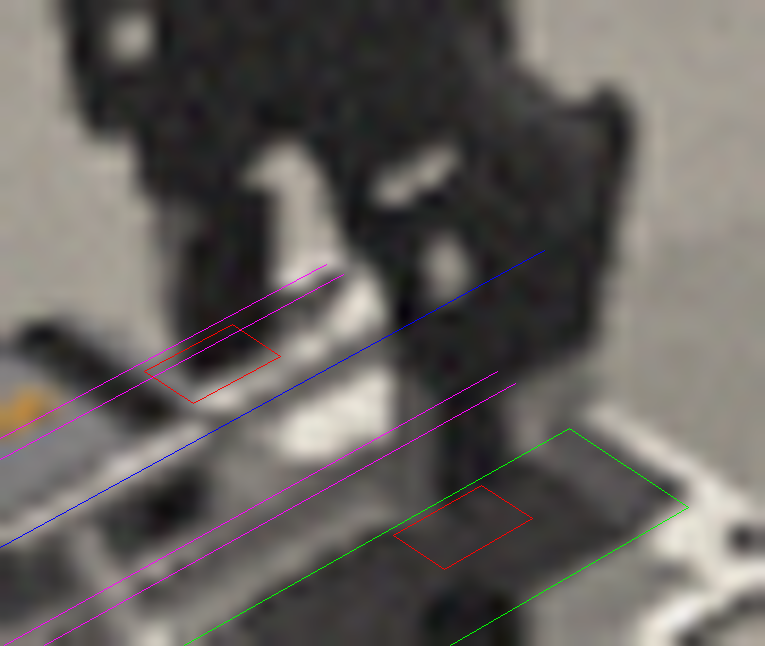

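```bash
python3 -c "
from h import *
T=np.array([.24972,.51737,.22299])
for n in('top','scene'):
  print(n,proj(n,[T,T-[0,0,.019],T+[0,0,.054],T+[0,0,.2]]).round(1))
im=cv2.imread('pics/top0.png')[250:340,30:140];im=cv2.resize(im,None,fx=6,fy=6,interpolation=cv2.INTER_CUBIC)
for z,c in((-.019,(0,0,255)),(.054,(0,255,0)),(.2,(255,0,0))):
  u=((proj('top',T+[0,0,z])[0]-[30,250]+.5)*6).astype(int);cv2.circle(im,tuple(int(v) for v in u),4,c,-1)
cv2.imwrite('pics/t22.png',im)
im=cv2.imread('pics/scene0.png')[100:220,430:512];im=cv2.resize(im,None,fx=6,fy=6,interpolation=cv2.INTER_CUBIC)
for z,c in((-.019,(0,0,255)),(.054,(0,255,0)),(.2,(255,0,0))):
  u=((proj('scene',T+[0,0,z])[0]-[430,100]+.5)*6).astype(int);cv2.circle(im,tuple(int(v) for v in u),4,c,-1)
cv2.imwrite('pics/s22.png',im)
"
```

```text
top [[ 95.1 282.9]
 [ 97.2 282.3]
 [ 89.  284.8]
 [ 69.9 290.4]]
scene [[497.2 195.3]
 [494.4 201.8]
 [505.4 176. ]
 [530.7 116.1]]
```

View pics/t22.png

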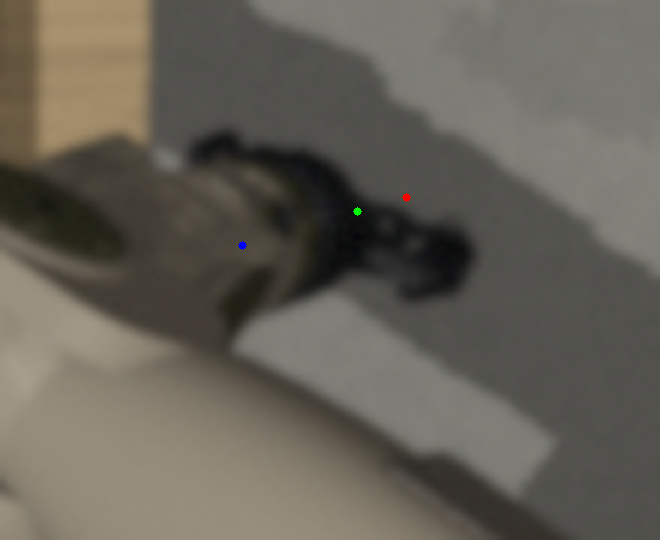

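View pics/s22.png

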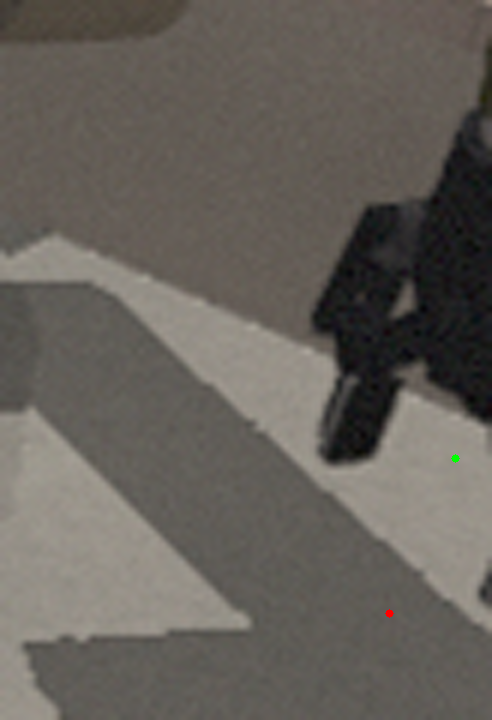

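{"name": "move_arm", "arguments": {
  "commands": [
    [[0,0,0.3],[0,0,0],0.3],
    [[0,0,0.25],[0,0,0],0.3],
    [[0,0.2,0],[0,0,0],0.3],
    [[0,0,0],[0,0,0],0.3]
  ]
}}

```text
clock: 5.15
tcp_pos: [0.5028, -0.0642, 0.0321]
orientation: [0.001, -0.041, 0.999, -0.0]
wrist_force: [1.7, -3.3, 2.1]
finger_gap: 0.0555
```

```bash
python3 ov.py s23
```

```text
cradle [-82.4  38.1  32.1] yaw 0.15 [ 1.7 -3.3  2.1] [-0.52 -0.34 -0.04] 5.15 0.05547980210945025
```

View pics/s23.png

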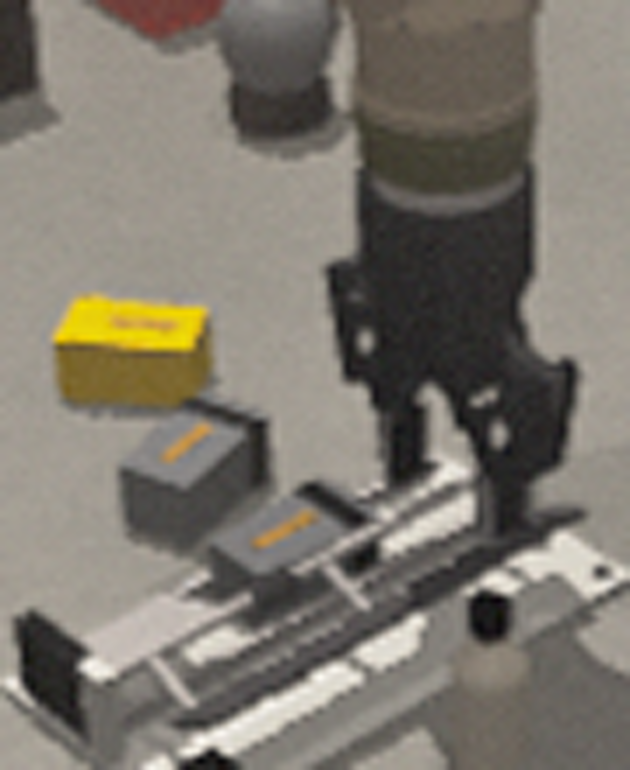

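{"name": "move_arm", "arguments": {
  "commands": [
    [[0,-0.1,-0.15],[0,0,0],0.3],
    [[0,-0.1,-0.15],[0,0,0],0.3],
    [[0,-0.07,-0.12],[0,0,0],0.3],
    [[0,0,0],[0,0,0],0.3]
  ]
}}

```text
clock: 5.6
tcp_pos: [0.5015, -0.0751, 0.014]
orientation: [-0.001, -0.04, 0.999, 0.001]
wrist_force: [1.2, 2.8, 3.3]
finger_gap: 0.0557
```

```bash
python3 ov.py s24
```

```text
cradle [-84.5  27.4  14. ] yaw 0.09 [1.2 2.8 3.3] [ 0.54 -0.16 -0.03] 5.6 0.05571050283895753
```

View pics/s24.png

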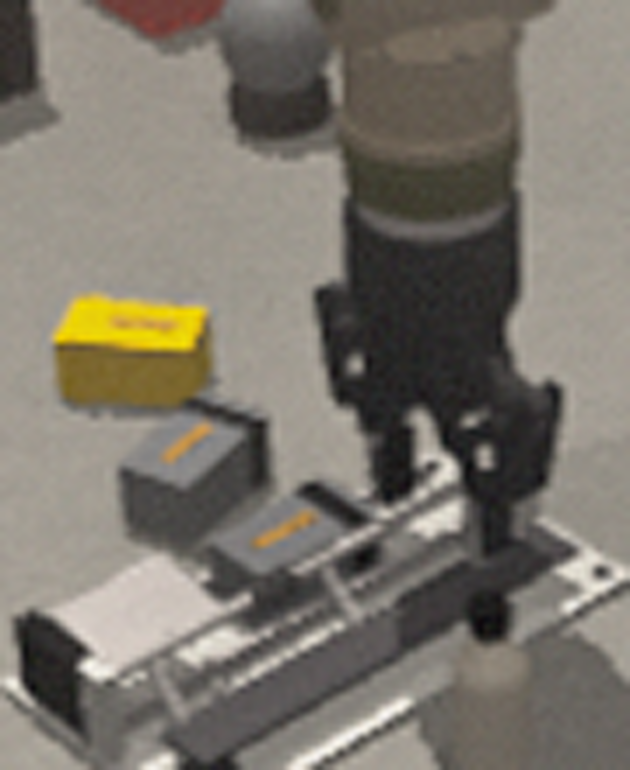

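```bash
cat > fl.py <<'E'
from ang import *
import sys
x0,y0=190,180
im=cv2.resize(load('scene')['frame'][y0:y0+42,x0:x0+50,::-1],None,fx=14,fy=14,interpolation=cv2.INTER_CUBIC)
for th,c in((.5,(0,0,255)),(.6,(0,255,0)),(.7,(255,0,0))):
    fy,fz=FR(th)
    cv2.polylines(im,[((proj('scene',W(p,[(42,32,48),(42,fy,fz),(102,fy,fz)]))-[x0,y0]+.5)*14).astype(int)],False,c,1)
    cv2.polylines(im,[((proj('scene',W(p,[(97,*R(50,23.5,th)),(97,*R(82,23.5,th)),(20,*R(82,23.5,th))]))-[x0,y0]+.5)*14).astype(int)],False,c,1)
cv2.imwrite(f'pics/{sys.argv[1]}.png',im)
E
python3 fl.py f24
```

```text
(no output)
```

View pics/f24.png

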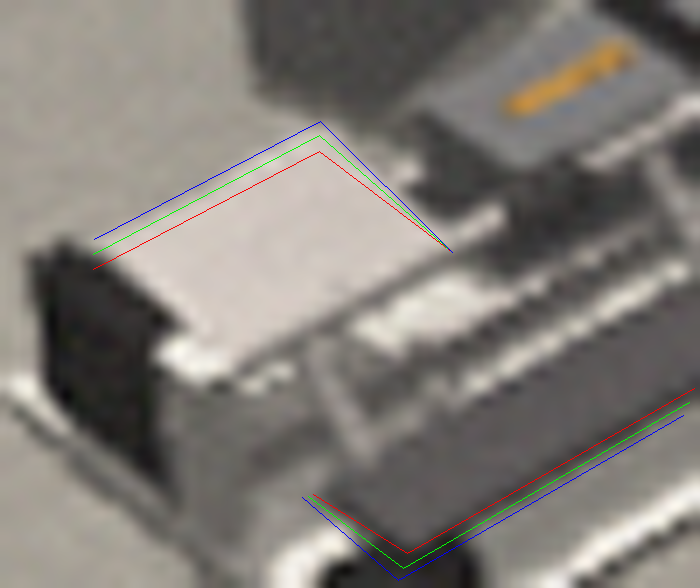

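{"name": "move_arm", "arguments": {
  "commands": [
    [[0,-0.03,-0.08],[0,0,0],0.3],
    [[0.15,0,0],[0,0,0],0.3],
    [[0.15,0.01,0],[0,0,0],0.3],
    [[0,0,0],[0,0,0],0.3]
  ]
}}

```text
clock: 6.05
tcp_pos: [0.5129, -0.0761, 0.0116]
orientation: [-0.001, -0.04, 0.999, 0.0]
wrist_force: [-1.8, 0.7, 5.5]
finger_gap: 0.0553
```

```bash
python3 ov.py s25; python3 fl.py f25
```

```text
cradle [-73.2  25.5  11.6] yaw 0.12 [-1.8  0.7  5.5] [0.3  0.46 0.12] 6.05 0.05533656561665908
```

View pics/s25.png

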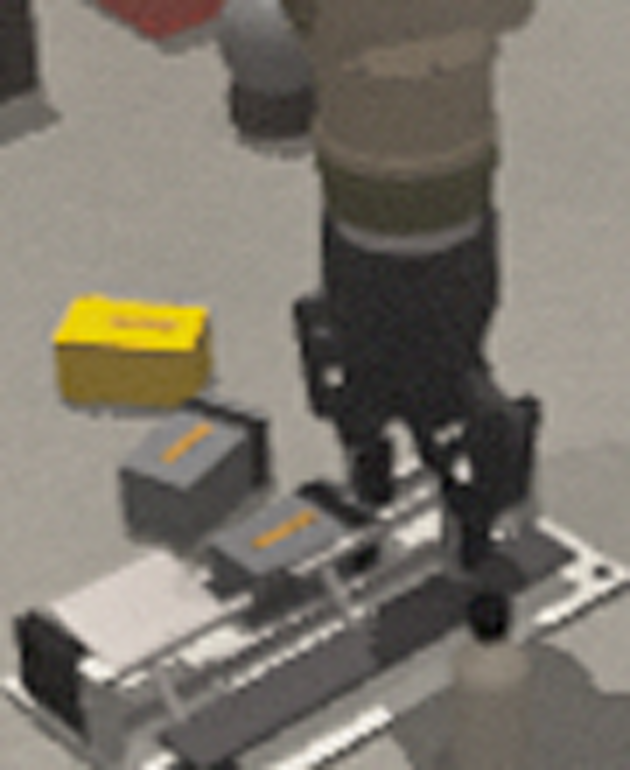

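View pics/f25.png

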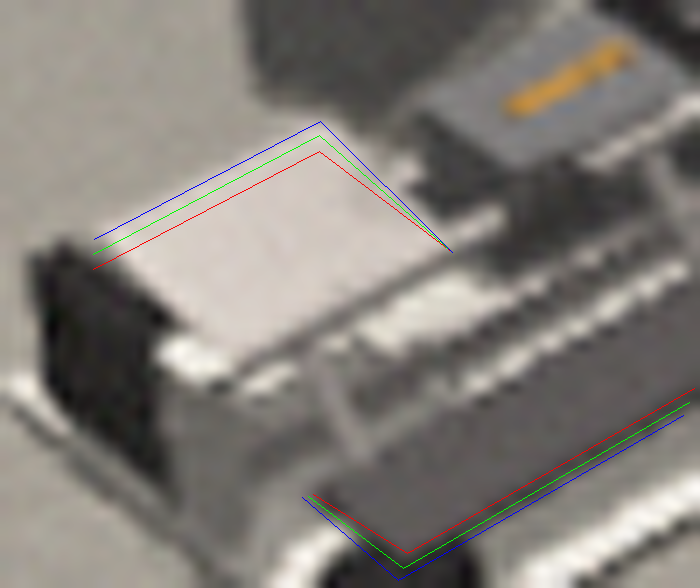

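{"name": "move_arm", "arguments": {
  "commands": [
    [[0.15,0.03,0],[0,0,0],0.3],
    [[0.15,0.03,0],[0,0,0],0.3],
    [[0.15,0.03,0],[0,0,0],0.3],
    [[0.15,0.03,0],[0,0,0],0.3]
  ]
}}

```text
clock: 6.5
tcp_pos: [0.5347, -0.0716, 0.0114]
orientation: [-0.003, -0.04, 0.999, -0.0]
wrist_force: [-9.0, -1.4, 9.5]
finger_gap: 0.0556
```

```bash
python3 ov.py s26; python3 fl.py f26
```

```text
cradle [-51.2  28.2  11.4] yaw 0.08 [-9.  -1.4  9.5] [-0.21  1.58  0.07] 6.5 0.05556860364664215
```

View pics/s26.png

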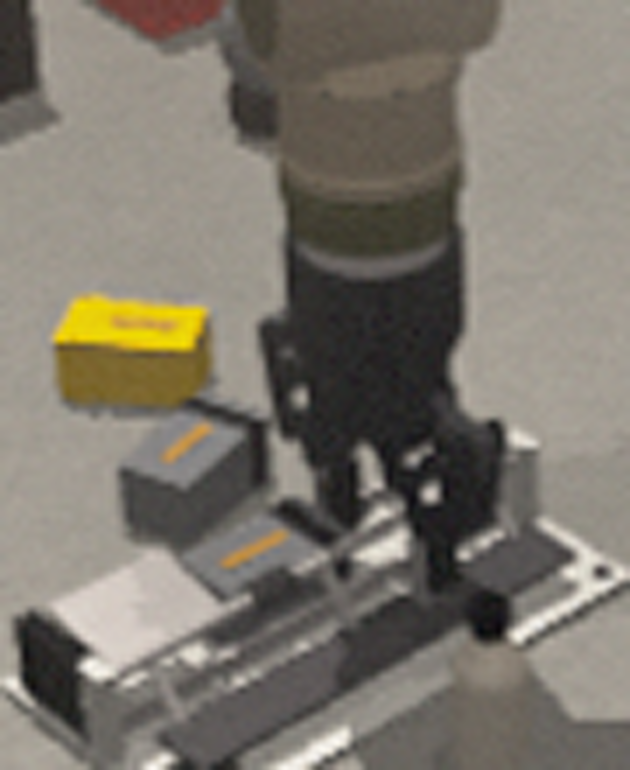

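View pics/f26.png

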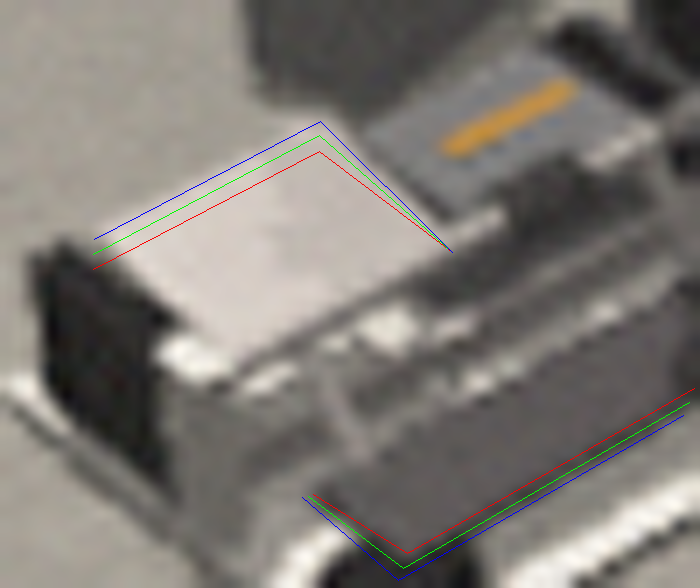

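{"name": "move_arm", "arguments": {
  "commands": [
    [[0.15,0.012,0],[0,0,0],0.3],
    [[0.15,0.012,0],[0,0,0],0.3],
    [[0.15,0.012,0],[0,0,0],0.3],
    [[0.15,0.012,0],[0,0,0],0.3],
    [[0.15,0.012,0],[0,0,0],0.3]
  ]
}}

```text
clock: 7.05
tcp_pos: [0.5648, -0.069, 0.0113]
orientation: [-0.003, -0.04, 0.999, -0.0]
wrist_force: [-7.2, 0.1, 8.0]
finger_gap: 0.0558
```

```bash
python3 ov.py s27; python3 fl.py f27
```

```text
cradle [-21.   28.4  11.3] yaw 0.09 [-7.2  0.1  8. ] [-0.03  1.47  0.06] 7.05 0.05583664996498849
```

View pics/f27.png

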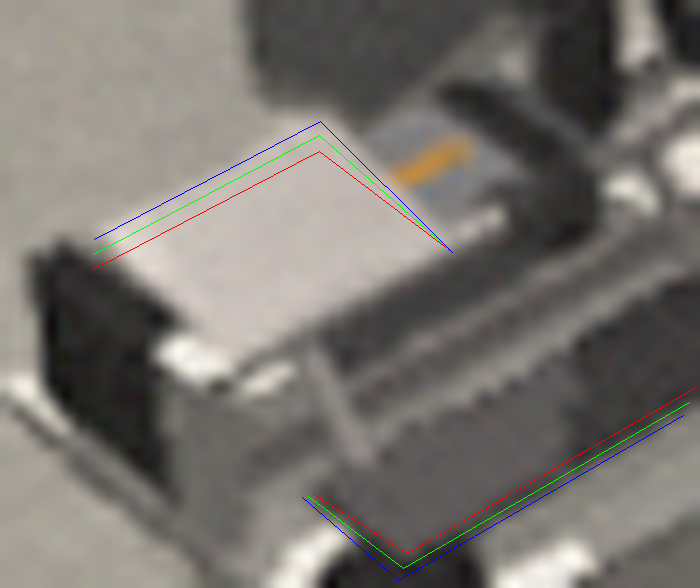

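Pack is sliding under the flap, flap still ~0.62. Continue.

{"name": "move_arm", "arguments": {
  "commands": [
    [[0.15,0.012,0],[0,0,0],0.3],
    [[0.15,0.012,0],[0,0,0],0.3],
    [[0.15,0.012,0],[0,0,0],0.3],
    [[0.15,0.012,0],[0,0,0],0.3],
    [[0.12,0.01,0],[0,0,0],0.3]
  ]
}}

```text
clock: 7.6
tcp_pos: [0.5939, -0.0667, 0.0113]
orientation: [-0.003, -0.04, 0.999, -0.0]
wrist_force: [-7.3, -0.9, 7.1]
finger_gap: 0.0556
```

```bash
python3 ov.py s28; python3 fl.py f28
```

```text
cradle [ 8.2 28.4 11.3] yaw 0.1 [-7.3 -0.9  7.1] [0.05 1.31 0.09] 7.6 0.05557328969190239
```

View pics/f28.png

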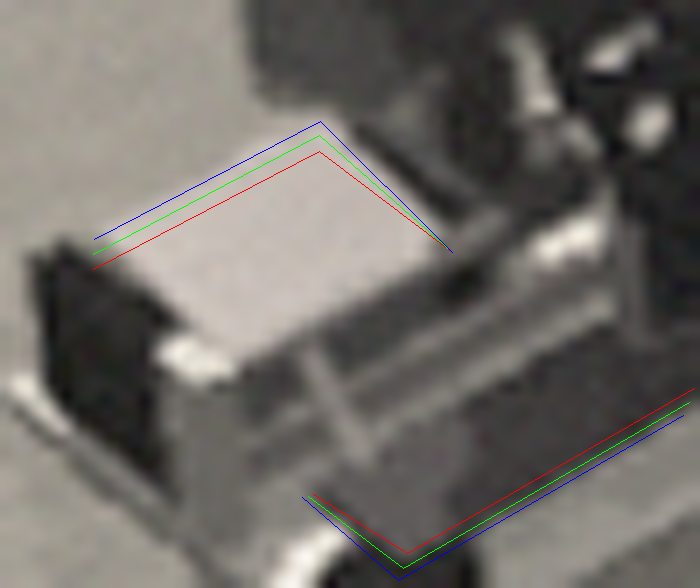

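{"name": "move_arm", "arguments": {
  "commands": [
    [[0.1,0.008,0],[0,0,0],0.3],
    [[0.1,0.008,0],[0,0,0],0.3]
  ]
}}

```text
clock: 7.85
tcp_pos: [0.6016, -0.0662, 0.0113]
orientation: [-0.003, -0.04, 0.999, -0.0]
wrist_force: [-7.0, -0.5, 6.6]
finger_gap: 0.0552
```

{"name": "move_arm", "arguments": {
  "commands": [
    [[0.07,0.006,0],[0,0,0],0.3]
  ]
}}

```text
clock: 7.95
tcp_pos: [0.6022, -0.0661, 0.0112]
orientation: [-0.005, -0.04, 0.999, -0.0]
wrist_force: [-18.0, -2.1, 16.7]
finger_gap: 0.0555
```

{"name": "move_arm", "arguments": {
  "commands": [
    [[0.07,0.006,0],[0,0,0],0.3]
  ]
}}

```text
clock: 8.05
tcp_pos: [0.6022, -0.0661, 0.0111]
orientation: [-0.008, -0.039, 0.999, -0.001]
wrist_force: [-26.5, -2.8, 23.0]
finger_gap: 0.0553
```

```bash
python3 ov.py s29; python3 fl.py f29
```

```text
cradle [16.5 28.4 11.1] yaw 0.0 [-26.5  -2.8  23. ] [-0.86  4.82 -0.55] 8.05 0.05525834926518323
```

View pics/f29.png

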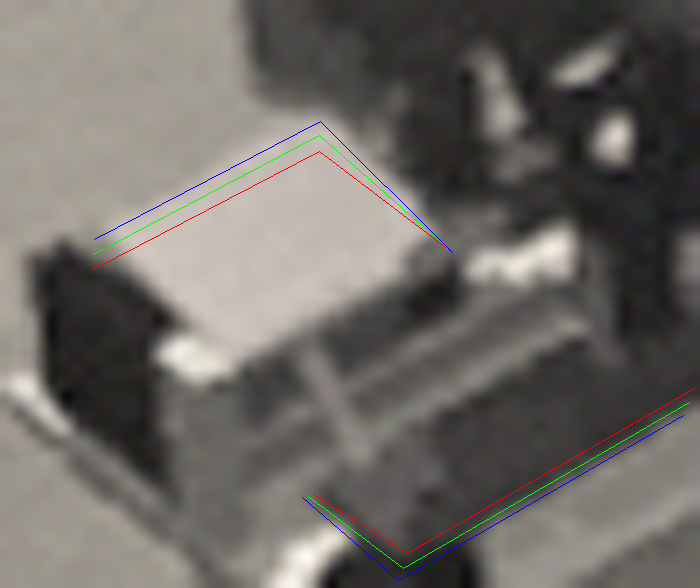

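View pics/s29.png

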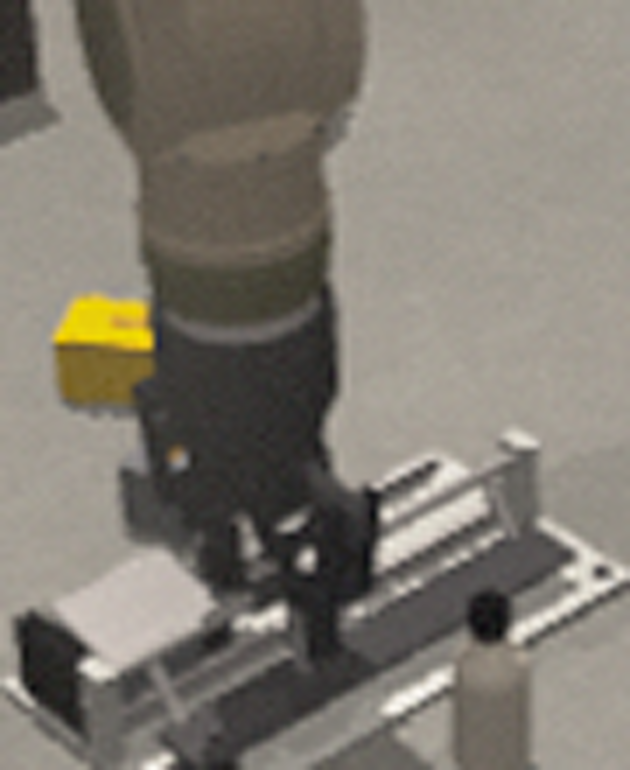

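```bash
python3 -c "
from fit import *
p=np.load('p.npy');c,q=np.cos(p[2]),np.sin(p[2])
for uv,s in(((570,77),14),((510,118),14)):
    w=ray('scene',(190+uv[0]/s-.5,180+uv[1]/s-.5),.042);d=w[:2]-p[:2];print((1000*np.array([c*d[0]+q*d[1],-q*d[0]+c*d[1]])).round(1))
"
```

```text
[-20.8  -5.3]
[-1.5 -2.8]
```

{"name": "move_arm", "arguments": {
  "commands": [
    [[-0.2,-0.016,0],[0,0,0],0.3],
    [[-0.2,-0.016,0],[0,0,0],0.3],
    [[0,0,0.2],[0,0,0],0.3],
    [[0,0.05,0.4],[0,0,0],0.3],
    [[0,0.05,0.6],[0,0,0],0.3]
  ]
}}

```text
clock: 8.6
tcp_pos: [0.5923, -0.0627, 0.0587]
orientation: [-0.003, -0.04, 0.999, 0.0]
wrist_force: [0.2, -0.2, -0.5]
finger_gap: 0.0556
```

{"name": "move_arm", "arguments": {
  "commands": [
    [[0,0,0.8],[0,0,0],0.3],
    [[0,0,1],[0,0,0],0.3],
    [[-0.5,0,1],[0,0,0],0.3],
    [[-1,0,1],[0,0,0],0.3],
    [[-1,0,0.5],[0,0,0],0.3]
  ]
}}

```text
clock: 9.1
tcp_pos: [0.4992, -0.0633, 0.2298]
orientation: [0.001, -0.041, 0.999, -0.001]
wrist_force: [-0.1, -0.2, 0.3]
finger_gap: 0.0553
```

```bash
python3 ov.py s30; python3 fl.py f30;python3 -c "
from h import *
snap('top','t30a');crop('top','t30',225,130,350,230,6)"
```

```text
cradle [-85.9  39.3 229.8] yaw 0.14 [-0.1 -0.2  0.3] [-0.07 -0.01  0.03] 9.1 0.055344681914908475
```

View pics/s30.png

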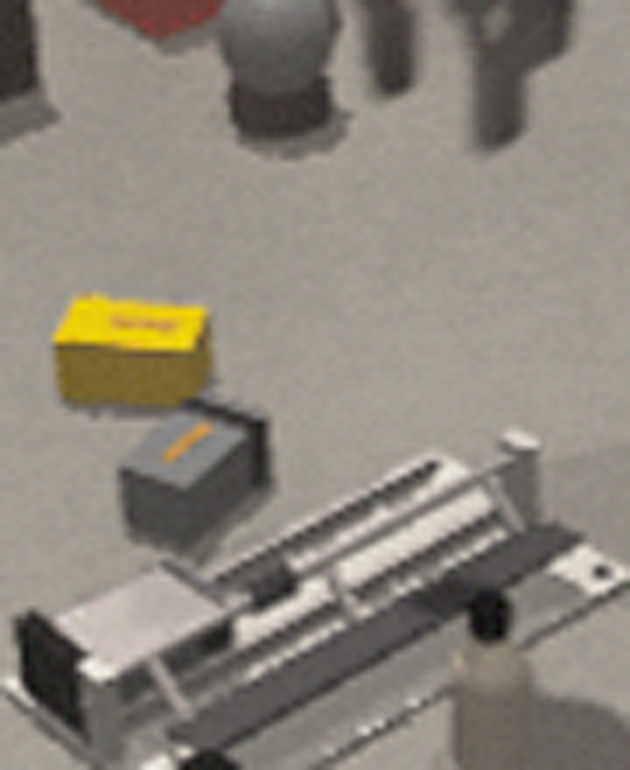

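View pics/t30.png

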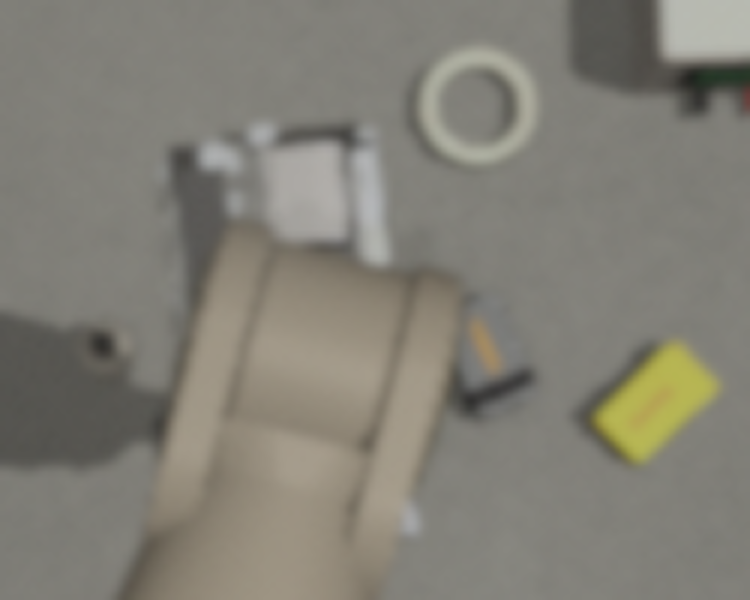

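{"name": "move_arm", "arguments": {
  "commands": [
    [[-0.3,0.9,0],[0,0,0],0.3],
    [[-0.3,0.9,0],[0,0,0],0.3],
    [[-0.3,0.9,0],[0,0,0],0.3],
    [[-0.3,0.9,0],[0,0,0],0.3],
    [[-0.3,0.9,0],[0,0,0],0.3]
  ]
}}

```text
clock: 9.7
tcp_pos: [0.4383, 0.1182, 0.2265]
orientation: [-0.001, -0.04, 0.999, -0.0]
wrist_force: [0.7, -0.2, 0.7]
finger_gap: 0.0556
```

{"name": "move_arm", "arguments": {
  "commands": [
    [[-0.3,0.9,0],[0,0,0],0.3],
    [[-0.3,0.9,0],[0,0,0],0.3],
    [[0,0,0],[0,0,0],0.3],
    [[0,0,0],[0,0,0],0.3]
  ]
}}

```text
clock: 10.1
tcp_pos: [0.4148, 0.1897, 0.2266]
orientation: [-0.001, -0.042, 0.999, -0.001]
wrist_force: [0.0, -0.5, -0.1]
finger_gap: 0.0553
```

```bash
python3 -c "
from h import *
snap('scene','s31a');snap('top','t31a');crop('top','t31',240,140,300,200,12);crop('scene','s31',190,180,240,222,14)"
```

```text
(no output)
```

View pics/s31.png

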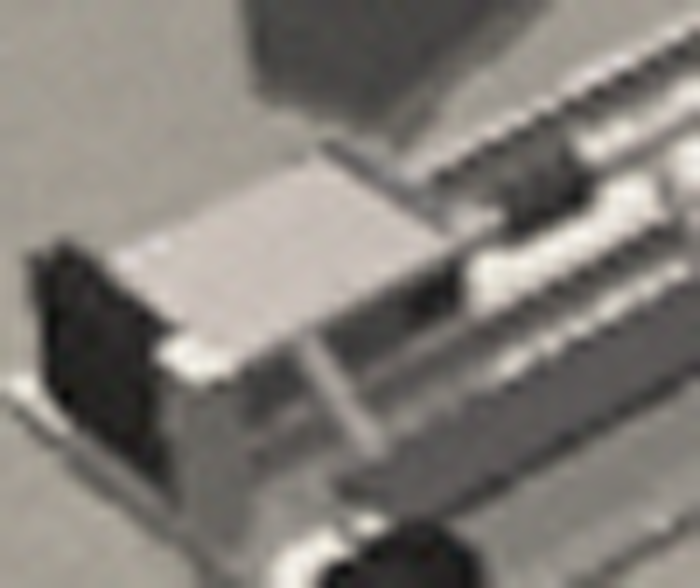

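View pics/t31.png

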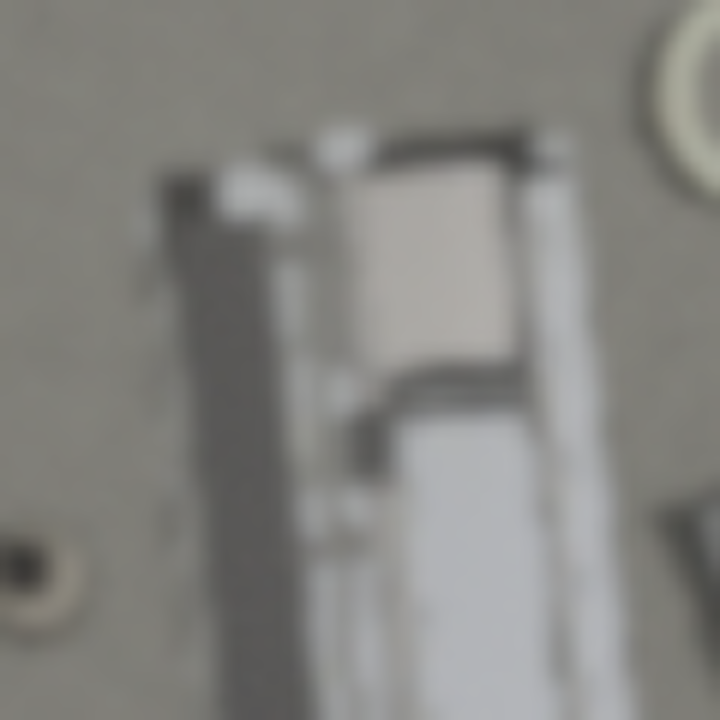

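View pics/s31a.png

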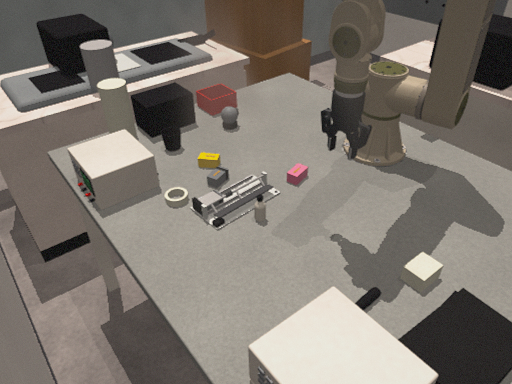

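```bash
python3 -c "
from ang import *
fy,fz=FR(.41)
for n,o,s in(('top',(240,140),12),('scene',(190,180),14)):
  pr=lambda P:((proj(n,W(p,[P]))[0]-o+.5)*s).round()
  print(n,'flapfront',pr((42,0,46)),pr((42,fy,fz)),'stop',pr((100,0,46)))
  for x in(24,27,30): print(x,'top',pr((x,0,42)),pr((x,20,42)),pr((x,-20,42)),'bot',pr((x,0,6)),pr((x,20,6)))
"
```

```text
top flapfront [473. 362.] [519. 358.] stop [454. 175.]
24 top [479. 422.] [413. 429.] [544. 416.] bot [474. 437.] [410. 443.]
27 top [478. 413.] [412. 419.] [543. 406.] bot [473. 427.] [409. 434.]
30 top [477. 403.] [411. 409.] [542. 396.] bot [472. 418.] [408. 424.]
scene flapfront [360. 193.] [320. 166.] stop [142. 309.]
24 top [427. 172.] [485. 213.] [370. 132.] bot [438. 301.] [494. 343.]
27 top [416. 178.] [474. 219.] [359. 138.] bot [427. 307.] [484. 349.]
30 top [405. 184.] [463. 225.] [349. 143.] bot [416. 313.] [473. 355.]
```

```bash
python3 -c "
from h import *
s=env.get_state();print(s['clock'],s['wrist_force'].round(1),abs(s['qvel']).max());print(job.hand_in())"
```

```text
10.2 [-0.4 -0.1 -0.5] 0.017931704653557378
the job is handed in; nothing more can be done
None
```

The pack is loaded: it sits home against the end stop with the flap down on it, and the job was handed in at 10.2 s of the 35 s allowed.

**What I did:** I held the flap up at about 0.62 with one fingertip on the press plate. The other fingertip pushed the pack along the lane until it stopped hard, with about 26 N on the wrist. I then backed off, lifted clear and moved the arm well away.

**Last checks:**
- **Pack home:** In the top view its rear end is at cradle x of about 30 to 31 mm, against the required 30.
- **Flap:** It rests on the pack, and nothing is touching the robot (wrist force about 0).
- **Bystanders:** The spare pack, bottle, tape and yellow pack look unmoved.

**What disagreed:**
- **Fingertip height:** In the pictures and at contact the fingertips stood about 35 mm higher than the TCP reading minus 19 mm implied. I set the press depth by contact force and pictures instead.
- **First press:** It stuck on the plate by friction, with about 20 N upward and 17 N sideways. I raised the finger and pressed again along the plate's arc, which brought it to about 5 N.
- **Stop position:** The pack stopped about 2.5 mm earlier than my cradle fit predicted, which is within that fit's error.

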